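# Gang up hardwood blocks in a ratchet cramp and lock them with a wedge

## Robot

A 7-joint arm with a two-finger parallel gripper is mounted at the origin on a cart in front of the work surface, level with it; the furniture and walls round the work are solid. World frame = base frame: x ahead of the robot, y to its left, z up, the work surface at z = 0. Lengths are in m, angles in rad, forces in N, time in s.
With the tool pointing down it reaches from about 0.4 to 0.85 m from the base axis. Payload 10.4 kg.
Tool frame: the origin (TCP) lies on the centre line of the jaws, within the pads' length; the fingertips stand 8 mm ahead of it and the grasp point (between the pads) lies 11 mm behind it (r.finger_overhang is the distance from the TCP to the fingertips, in m); z points along the fingers, y is the line along which they close (so a half turn about z gives the same grasp; the last joint's range is limited). The gripper opens to 87 mm and grips with 3 to 60 N. Pads are 19 mm wide; open, the fingers measure 117 mm over their backs; the gripper's body (75 mm by 190 mm) begins 51 mm behind the grasp point.
Start: joints at [-1.184, 0.332, -0.065, 1.46, 0.022, 1.35, -0.088], TCP at [0.249, 0.573, 0.231] pointing down, gripper open.
Joint ranges: [-2.6, 2.6], [-0.5, 2.12], [-1.47, 1.34], [0.16, 2.42], [-1.27, 4.41], [0.06, 2.06], [-2.6, 2.6]. Speed limits (rad/s): [2.22, 2.22, 2.79, 2.79, 3.14, 3.14, 3.14].

## Interface

Orientations are given as a unit quaternion [x, y, z, w].
In Python, from bench import r, vision gives the robot as it stands.
- The arm moves only by the tool drive_tool, never from a script. Its argument "series" is a list of rows, each a list of 2 entries, a list of its own where there are three numbers: the shift along the world's x, y, z in cm, then the turn about the world's z in degrees. A call has exactly 10 rows; each row shifts and turns the commanded pose from where the row before left it; what a row does not reach is not made up. A row lasts 1/8 s, in which the tool goes at most 62.5 mm and 10.7 degrees, less where a joint would pass 70% of its speed; a pose out of reach is approached as far as the arm can. A call with a gripper value outside its range is refused whole. "hand" is the closure, from 0 (fully open) to 1 (shut), set as the call begins (left out, the last holds). The fingers move at their own pace and stop on an object; "newtons" is the grip in N (left out, the last holds). Time passes only in rows, so rows that do not move let the fingers close, or fill a call up. It gives the time, the measured TCP pose, the force, the opening and the grip force at its end, in the units of the state.
- r.read_state(): the state, without advancing time (a new reading comes with each control period).
- vision.camera(name): name is "side" or "top"; returns a dict with "color" (384x512x3 uint8, red, green, blue), "intrinsics" (3x3 intrinsics, pixels), "k1" (the pictures are not rectified: a ray, as slopes to the right and down, at radius r is drawn at 1 + k1 r^2 times it, then the intrinsics apply), "R" (3x3) and "t" (3): a world point X has camera coordinates R X + t. Camera axes: x right, y down, z forward; pixel columns grow to the right and rows downward; lengths in m; the calibration is good to about 2 mm. A picture is of the moment at which its call begins. There is no depth.
- r.close_job(): hands the job in; it is judged then, once.
The state is a dict: "time": time; "joint_positions": joint angles; "joint_vel": joint speeds; "joint_torque": joint torques, N m; "ee_pos": TCP position; "eef_rot": TCP orientation; "ft_force": force on the tool from outside, world axes, zero at the start; "torque": the same for the moment, N m; "width": finger opening in m; "grip_force": force on a finger pad.
Only numpy, scipy, OpenCV 4.12 (cv2) and the standard library are available. Lean on these libraries where they do the work, as an engineer would, in place of code of your own. Each camera call takes 0.05 s, during which the arm holds its last target. There are 200 camera calls.

## Task

Gang the hardwood blocks up in the ratchet cramp so that they can be planed as one: stand every block that is on the bench on edge across the bed, one behind the other and pushed up to the fixed stop, then pump the lever to and fro so that the jaw walks up to them tooth by tooth (close it with the lever only; it does not go back) until a gap of about 18 to 30 mm is left for the wedge. Leave the lever leaning back, away from the stop, lay the wedge in the gap on top of the bed's flanges, thin end away from you and straight side to the blocks, and drive it forward firmly until the row is jammed tight and stays so by itself. Leave the tin, the tape roll and the pot where they are.

Things in the scene. Friction and masses are not known exactly. Their poses are not given: they have to be found in the camera images.
- bed: the ratchet cramp's bed: dark steel channel 134 mm wide, flanges 38 mm high and 122 mm apart inside, between them two runners, tops at 26 mm, for the blocks to stand on, and a rack with 12 mm teeth. Fixed. Origin at bench level on the centre line under the stop's face; x across the bed, away from the robot, y to the left, along it from the stop to the jaw, z up
- stop: the fixed stop at the right end of the bed: upright steel face 112 mm wide, up to 84 mm above the bench, in the plane y = 0 of the bed, facing the jaw; same origin and axes as the bed
- jaw_face: the sprung steel face of the green carriage's jaw, 112 mm wide, from 27 to 85 mm above the bench. Origin at bench level under the middle of its face; axes as the bed's. The face is cut to the wedge's taper: at x across the bed it lies 0.2 * x nearer to the stop than in the middle, so the space before it is 11 mm wider on the robot's side. It gives up to 4 mm on stiff springs (8 N/mm)
- jaw_mid (a point): middle of the jaw's face, 56 mm above the bench on the bed's centre line; its distance along the bed from the stop's face is the room for blocks and wedge
- jaw (a joint): travel of the jaw carriage towards the stop, m: 0 is fully back, 275 mm from the stop (room = 0.275 - value). It slides stiffly (60 N if shoved directly) and its holding pawl does not let it go back
- lever (a joint): angle of the ratchet lever on the carriage, rad: 0 upright, + leaning to the stop, - back from it; limits -0.40 and 0.40. It stays where it is left. Swung from -0.37 to +0.37 it takes one tooth and walks the carriage, itself included, 12 mm forward (10 to 15 N at the grip); swung back (1 to 2 N) its pawl clicks over the next tooth
- lever_grip (a point): middle of the lever's black cross grip, a bar 18 mm thick and 82 mm long, parallel to the bed's x, on a 12 mm rod, 130 mm from the pivot. The pivot is 56.5 mm above the bench, 75 mm behind the jaw's face (to +y) on the centre line. Pinch the bar from above, fingers before and behind it, tilting with the lever
- wedge: wooden wedge 205 mm long, 36 mm high, 0.13 kg: a parallel butt 40 mm long and 41 mm thick, then a taper down to 8 mm (1 in 5). Origin under the butt's middle; x to the thin end, at x = 185 mm; straight side at y = -20.5 mm (its right), z up. In the cramp it lies across the two flanges, 38 mm above the bench, slope on the jaw. A push of about 20 N along it jams it for good
- wedge_tip (a point): middle of the wedge's thin end, 18 mm above its underside
- block_1: hardwood block 45 x 60 x 110 mm, 0.24 kg, on edge (60 mm high) on the bench. Origin at the middle of one 60 x 110 mm side; its z axis, level, runs from there through the 45 mm thickness (the block's middle is 22.5 mm along +z), its y axis, level, along the 110 mm. One of up to four alike
- block_2: hardwood block 45 x 60 x 110 mm, 0.24 kg, on edge (60 mm high) on the bench. Origin at the middle of one 60 x 110 mm side; its z axis, level, runs from there through the 45 mm thickness (the block's middle is 22.5 mm along +z), its y axis, level, along the 110 mm. One of up to four alike
- block_3: hardwood block 45 x 60 x 110 mm, 0.24 kg, on edge (60 mm high) on the bench. Origin at the middle of one 60 x 110 mm side; its z axis, level, runs from there through the 45 mm thickness (the block's middle is 22.5 mm along +z), its y axis, level, along the 110 mm. One of up to four alike
- block_4: hardwood block 45 x 60 x 110 mm, 0.24 kg, on edge (60 mm high) on the bench. Origin at the middle of one 60 x 110 mm side; its z axis, level, runs from there through the 45 mm thickness (the block's middle is 22.5 mm along +z), its y axis, level, along the 110 mm. One of up to four alike
- nails: open tin of nails, 73 mm wide, 61 mm high, behind the bed: a bystander
- tape_roll: roll of black tape, 62 mm wide, 19 mm high, right of the bed: a bystander
- grease_pot: white screw-cap pot, 71 mm wide, 85 mm high, behind the blocks: a bystander
Not all that is in view belongs to the job. Leave any orange look-alike of the block_1 alone.

How it is judged:
On the way, in this order (a step that is already met when the one before it is completed fails the run):
1. every block stands on edge across the bed, between the stop and the jaw (x of block_1 in the frame of bed between -0.02 and 0.02 m and z of block_1 in the frame of bed between 0.05 and 0.063 m and y of block_1 in the frame of bed between -0.006 and 0.26 m and angle between the z axis of each of block_1, block_2, block_3, block_4 and the y axis of bed, either way round below 0.12 rad and x of block_2 in the frame of bed between -0.02 and 0.02 m and z of block_2 in the frame of bed between 0.05 and 0.063 m and y of block_2 in the frame of bed between -0.006 and 0.26 m and x of block_3 in the frame of bed between -0.02 and 0.02 m and z of block_3 in the frame of bed between 0.05 and 0.063 m and y of block_3 in the frame of bed between -0.006 and 0.26 m and x of block_4 in the frame of bed between -0.02 and 0.02 m and z of block_4 in the frame of bed between 0.05 and 0.063 m and y of block_4 in the frame of bed between -0.006 and 0.26 m), for 0.2 s.
2. the lever has been pumped and the jaw has walked up towards the blocks (value of joint jaw above 0.05 m), for 0.2 s.
At the end, for the whole second after the job is handed in: the blocks stand on edge across the bed, closed up to the stop and one another (each within 5 mm); the wedge crosses it on its flanges, level and square, thin end 30 mm or more past the centre line, butt on the robot's side, jammed (over 3 N on the jaw); the lever leans back (below -0.15) (all of step 1 and (y of block_1 in the frame of bed between -0.005 and 0.005 m or y of block_1 in the frame of bed between 0.04 and 0.05 m or y of block_1 in the frame of bed between 0.085 and 0.095 m or y of block_1 in the frame of bed between 0.13 and 0.14 m or y of block_1 in the frame of bed between 0.175 and 0.185 m) and (y of block_2 in the frame of bed between -0.005 and 0.005 m or y of block_2 in the frame of bed between 0.04 and 0.05 m or y of block_2 in the frame of bed between 0.085 and 0.095 m or y of block_2 in the frame of bed between 0.13 and 0.14 m or y of block_2 in the frame of bed between 0.175 and 0.185 m) and (y of block_3 in the frame of bed between -0.005 and 0.005 m or y of block_3 in the frame of bed between 0.04 and 0.05 m or y of block_3 in the frame of bed between 0.085 and 0.095 m or y of block_3 in the frame of bed between 0.13 and 0.14 m or y of block_3 in the frame of bed between 0.175 and 0.185 m) and (y of block_4 in the frame of bed between -0.005 and 0.005 m or y of block_4 in the frame of bed between 0.04 and 0.05 m or y of block_4 in the frame of bed between 0.085 and 0.095 m or y of block_4 in the frame of bed between 0.13 and 0.14 m or y of block_4 in the frame of bed between 0.175 and 0.185 m) and x of wedge_tip in the frame of bed above 0.03 m and x of wedge in the frame of bed below -0.05 m and z of wedge in the frame of bed between 0.03 and 0.05 m and angle between wedge's own z axis and vertical below 0.12 rad and angle between the x axis of wedge and the x axis of bed, either way round below 0.1 rad and contact force between wedge and jaw_face above 3 N and value of joint lever below -0.15 rad and linear speed of wedge below 0.01 m/s); the robot touches nothing.
It fails at once if the jaw is shoved along with the fingers instead of the lever (over 35 N) (contact force between the fingers and jaw_face above 35 N).
It fails at once if a bystander is moved by more than 40 mm (distance of any of nails, tape_roll, grease_pot from where it was at the start of the episode above 0.04 m).
Of block_1, block_2, block_3, block_4 only 2 to 4 are there at a start; the rules pass over those that are not, and their reading is None.
At some moment in a run one of wedge may be knocked a few centimetres aside while the robot is not near it.
It also fails if it takes over 210 s, if anything falls off the work surface, if the arm or the gripper's body presses on something with over 40 N, if the wrist force passes 120 N, or if a joint passes its speed limit or range.

## Working session

There is one attempt and no reset: what is moved stays moved. The work goes in short steps, Python scripts to look and compute and a tool call to move; the robot and the scene stay as the last step left them, time stands still between calls to the robot, and variables do not carry over. Pictures are saved under pics/ and viewed, at most 14 in all, crops included, and the job is handed in when it is done.

Besides the shell and the picture viewer there is one more tool, called after ">>>" as name(argument=value, ...) on one line, values as JSON. drive_tool: Moves the arm, as the interface text tells. Its arguments: {"type":"object","properties":{"series":{"type":"array"},"hand":{"type":"number"},"newtons":{"type":"number"}},"required":["series"]}

```bash
mkdir -p pics; cat > h.py <<'E'
import numpy as np, cv2
from bench import r, vision
def snap(n,tag):
    c=vision.camera(n); np.savez(f'pics/{tag}.npz',**{k:np.asarray(v) for k,v in c.items()})
    cv2.imwrite(f'pics/{tag}.png',cv2.cvtColor(c['color'],cv2.COLOR_RGB2BGR)); return c
def load(tag): return dict(np.load(f'pics/{tag}.npz'))
def w(c,u,v,z):
    K=c['intrinsics'];k1=float(c['k1'])
    p=np.array([(u-K[0,2])/K[0,0],(v-K[1,2])/K[1,1]]);q=p.copy()
    for _ in range(30): q=p/(1+k1*(q@q))
    d=c['R'].T@np.array([q[0],q[1],1]);o=-c['R'].T@c['t']
    return o+d*(z-o[2])/d[2]
def px(c,X):
    x=c['R']@np.asarray(X,float)+c['t'];q=x[:2]/x[2];q=q*(1+float(c['k1'])*(q@q))
    K=c['intrinsics'];return np.array([K[0,0]*q[0]+K[0,2],K[1,1]*q[1]+K[1,2]])
E
python3 - <<'E'
from h import *
for n in('top','side'):
    c=snap(n,n+'0'); im=cv2.imread(f'pics/{n}0.png'); cv2.imwrite(f'pics/{n}0b.png',cv2.resize(im,(800,600),interpolation=cv2.INTER_CUBIC))
    print(n,-c['R'].T@c['t'],c['R'],c['k1'],c['intrinsics'][0,0])
print(r.read_state())
E
```

```text
top [0.34084668 0.04090146 1.79330321] [[ 0.01209356 -0.99982078  0.01456523]
 [-0.99484391 -0.01349766 -0.10051566]
 [ 0.10069425 -0.01327454 -0.99482886]] -0.05166367980802134 477.2397588342456
side [ 0.05485302 -0.73615775  0.90930883] [[ 0.8487405  -0.5287417  -0.00847203]
 [-0.35375119 -0.55579016 -0.7523014 ]
 [ 0.39306445  0.64150566 -0.65876462]] -0.13460639954748135 394.28934585013695
{'time': 0.1, 'joint_positions': array([-1.18359105,  0.33280669, -0.06467555,  1.46083371,  0.02160234,
        1.3499456 , -0.0884855 ]), 'joint_vel': array([ 0.00012301, -0.00115907, -0.000898  , -0.00233672,  0.00191971,
       -0.00066419, -0.00028655]), 'joint_torque': array([ 1.14495553e-03, -6.24541783e+01,  2.42758723e-02, -3.90716636e+01,
       -6.14531944e-02,  3.65889492e-02,  6.80961216e-05]), 'ee_pos': array([0.24890079, 0.57292788, 0.22984597]), 'eef_rot': array([ 2.03466598e-01,  9.79081673e-01, -6.41650010e-04, -9.75546448e-05]), 'ft_force': array([-0.5463474 ,  0.23768525,  0.13885612]), 'torque': array([0.02016753, 0.00821832, 0.03029122]), 'grip_force': 0.0, 'width': 0.08682515823535385}
```

View pics/top0b.png

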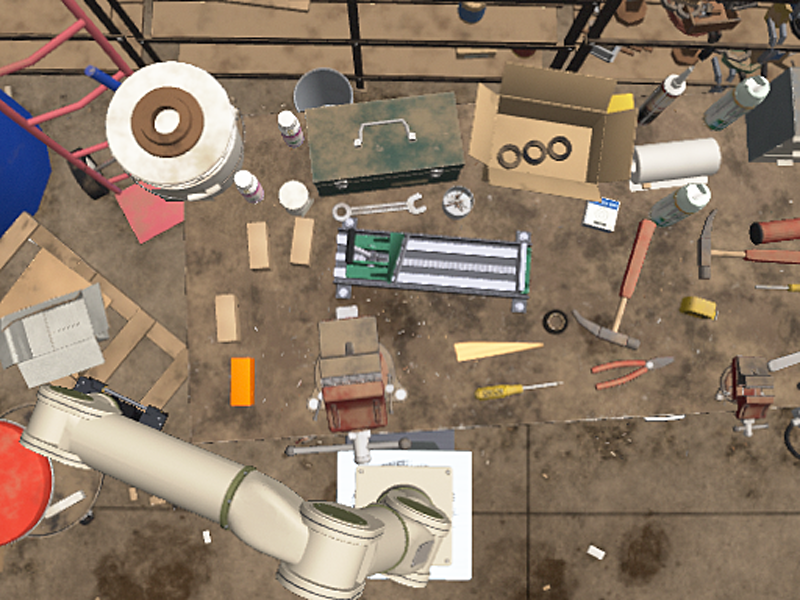

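View pics/side0b.png

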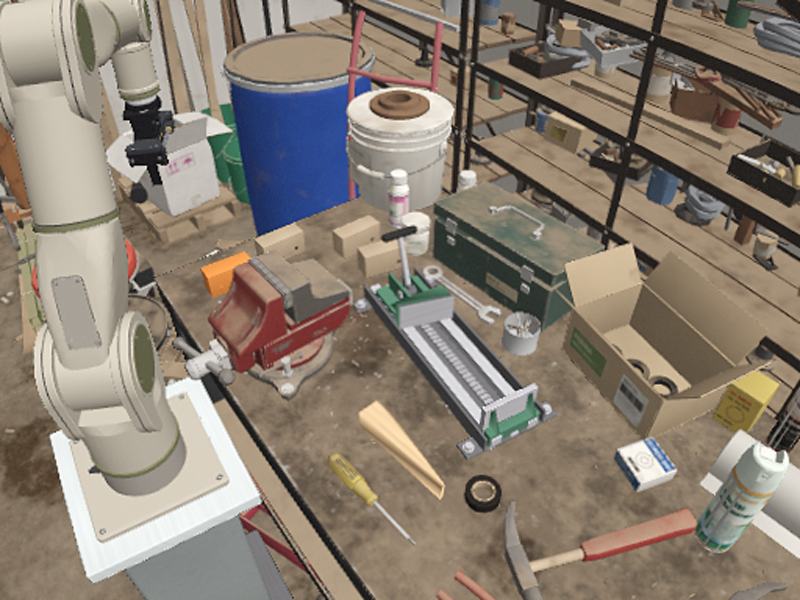

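The top view shows 3 plain blocks at about (258,245), (301,241) and (227,318), and the orange look-alike at (242,381). The bed runs from (340,260) to (530,265), with the lever leaning at (350,248) and the wedge spanning (455–543,350). Next I'll look closer.

```bash
python3 - <<'E'
import cv2
im=cv2.imread('pics/top0.png')
cv2.imwrite('pics/c1.png',cv2.resize(im[130:238,130:274],None,fx=5.5,fy=5.5,interpolation=cv2.INTER_CUBIC))
cv2.imwrite('pics/c2.png',cv2.resize(im[140:240,210:355],None,fx=5.5,fy=5.5,interpolation=cv2.INTER_CUBIC))
E
```

```text
(no output)
```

View pics/c1.png

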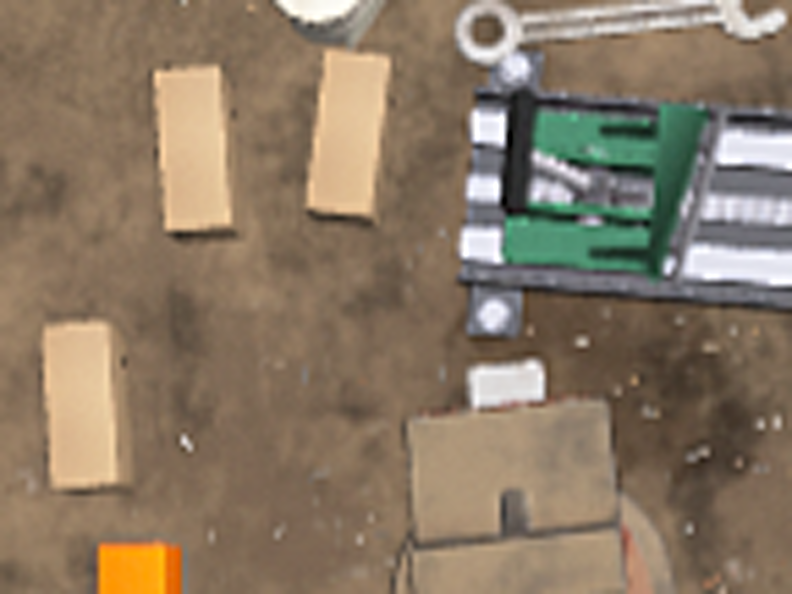

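View pics/c2.png

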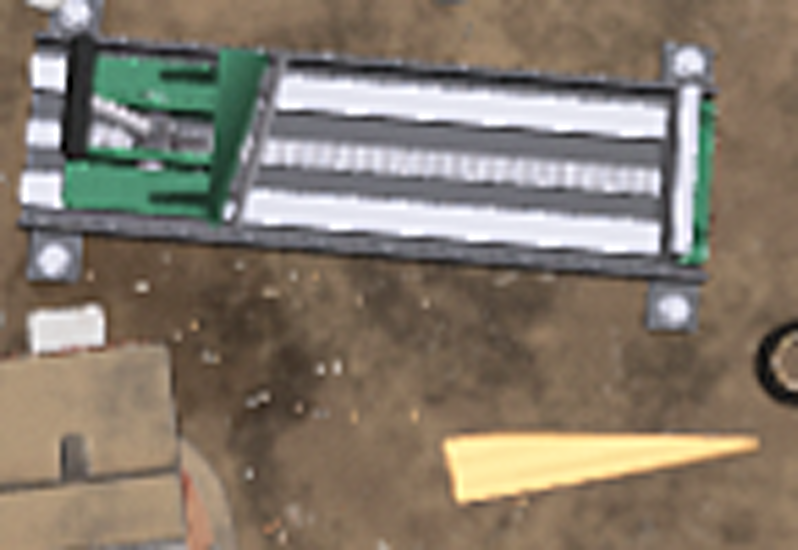

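```bash
python3 - <<'E'
from h import *
c=load('top0'); np.set_printoptions(precision=4,suppress=True)
f=lambda U,V,o,z: w(c,o[0]+(U+.5)/5.5-.5,o[1]+(V+.5)/5.5-.5,z)
A=(130,130);B=(210,140)
for n,P in dict(a=[(155,70),(219,66),(232,229),(168,232)],b=[(324,49),(389,57),(373,217),(308,210)],c=[(44,325),(108,321),(117,486),(52,490)]).items():
    q=np.array([f(u,v,A,.06)[:2] for u,v in P]); d=(q[0]+q[1]-q[2]-q[3])/2; t=(q[0]-q[1]+q[3]-q[2])/2
    print(n,q.mean(0),'len',np.linalg.norm(d),'th',np.linalg.norm(t),'ang of long axis from x',np.degrees(np.arctan2(d[1],d[0])))
for n,P,z in [('stop',[(681,86),(674,254)],.084),('jaw',[(285,58),(239,222)],.085),('flU',[(40,38),(712,84)],.038),('flL',[(22,222),(704,280)],.038),('grip',[(80,38),(77,157)],.17),('wedge',[(444,438),(459,502),(757,436),(757,449)],.036)]:
    q=np.array([f(u,v,B,z)[:2] for u,v in P]); print(n,q.tolist(), np.degrees(np.arctan2(*(q[0]-q[1])[::-1])),np.linalg.norm(q[0]-q[1]))
c=load('side0')
E
```

```text
a [0.6279 0.3516] len 0.11038066905019377 th 0.04280625833299881 ang of long axis from x 6.373090970449128
b [0.6401 0.2483] len 0.10903511252251644 th 0.04378918888692132 ang of long axis from x -4.1261533087650655
c [0.4555 0.4212] len 0.10962513175067462 th 0.0427834119764873 ang of long axis from x 4.9344262327117
stop [[0.6381458340823971, -0.2648843370806895], [0.5262448915716874, -0.2596937763197016]] -2.6557793000857606 0.1120212607311606
jaw [[0.6526909851788208, -0.0024765942883198944], [0.543312701663808, 0.026503807458799447]] -14.839856393207548 0.11315243077422145
flU [[0.6726135876959096, 0.1625825474637833], [0.6478593525668662, -0.2943138328658821]] 86.89879820095848 0.45756647005126394
flL [[0.546877408328313, 0.17209848663759317], [0.5138726632079644, -0.2880533985259405]] 85.89744218364609 0.4613340119913261
grip [[0.6480202878674948, 0.12836739421551724], [0.5726774577964423, 0.1288007157020405]] -0.3295233081353372 0.07534407614820272
wedge [[0.40541611820876833, -0.11299953462198406], [0.36281343177823333, -0.12326542871793073], [0.4092282093506429, -0.3237547802852375], [0.40050415885498186, -0.32370226694560866]] 13.548176073103138 0.04382211168676931
```

>>> drive_tool(series=[[[4.1,-3.0,0],5.7],[[4.1,-3.0,0],5.7],[[4.1,-3.0,0],5.7],[[4.1,-3.0,0],5.7],[[4.1,-3.0,0],5.6],[[0.2,-0.2,-3],0],[[0,0,-4],0],[[0,0,-4],0],[[0,0,0],0],[[0,0,0],0]], hand=0, newtons=40)

```text
time: 1.35
ee_pos: [0.4565, 0.4218, 0.1222]
eef_rot: [-0.043, 0.999, 0.001, 0.001]
ft_force: [-0.2, -0.2, 0.0]
width: 0.087
grip_force: 0.0
```

>>> drive_tool(series=[[[-0.1,0,-2.2],0],[[0,0,-2.2],0],[[0,0,-2.1],0],[[0,0,-2.1],0],[[0,0,0],0],[[0,0,0],0],[[0,0,0],0],[[0,0,0],0],[[0,0,0],0],[[0,0,0],0]])

```text
time: 2.6
ee_pos: [0.455, 0.4213, 0.0346]
eef_rot: [-0.043, 0.999, 0.0, -0.0]
ft_force: [0.2, -0.6, 0.4]
width: 0.0873
grip_force: 0.0
```

>>> drive_tool(series=[[[0,0,0],0],[[0,0,0],0],[[0,0,0],0],[[0,0,0],0],[[0,0,2],0],[[0,0,4],0],[[0,0,4],0],[[0,0,5],0],[[0,0,5],0],[[0,0,4.5],0]], hand=1)

```text
time: 3.85
ee_pos: [0.4548, 0.421, 0.2829]
eef_rot: [-0.043, 0.999, 0.001, 0.001]
ft_force: [0.4, 1.0, -2.9]
width: 0.045
grip_force: 39.9
```

>>> drive_tool(series=[[[1.1,-5.4,0],-0.8],[[1.1,-5.4,0],-0.8],[[1.1,-5.4,0],-0.8],[[1.1,-5.4,0],-0.8],[[1.1,-5.4,0],-0.8],[[1.1,-5.4,0],-0.8],[[1.1,-5.4,0],-0.8],[[1.1,-5.4,0],-0.8],[[1.1,-5.4,0],-0.8],[[1.1,-5.4,0],-1.0]])

```text
time: 5.1
ee_pos: [0.5648, -0.1203, 0.2809]
eef_rot: [0.029, 1.0, 0.0, 0.001]
ft_force: [0.8, 0.4, -3.2]
width: 0.0447
grip_force: 39.9
```

>>> drive_tool(series=[[[1,-5,0],0],[[1,-4.7,0],0],[[0,0,-3],0],[[0,0,-3],0],[[0,0,-3],0],[[0,0,-3],0],[[0,0,-2],0],[[0,0,0],0],[[0,0,0],0],[[0,0,0],0]])

```text
time: 6.35
ee_pos: [0.5857, -0.216, 0.1409]
eef_rot: [0.029, 1.0, -0.0, 0.001]
ft_force: [-1.5, 0.0, -3.2]
width: 0.0444
grip_force: 39.9
```

```bash
python3 - <<'E'
from h import *
a=snap('top','top1');b=snap('side','side1')
ia=cv2.imread('pics/top1.png')[130:230,225:355];ib=cv2.imread('pics/side1.png')[150:300,230:360]
ia=cv2.resize(ia,(520,400),interpolation=cv2.INTER_CUBIC)
ia=cv2.copyMakeBorder(ia,0,0,0,0,0)
cv2.imwrite('pics/c3.png',cv2.resize(ib,None,fx=4,fy=4,interpolation=cv2.INTER_CUBIC)); cv2.imwrite('pics/c4.png',ia)
E
```

```text
(no output)
```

View pics/c3.png

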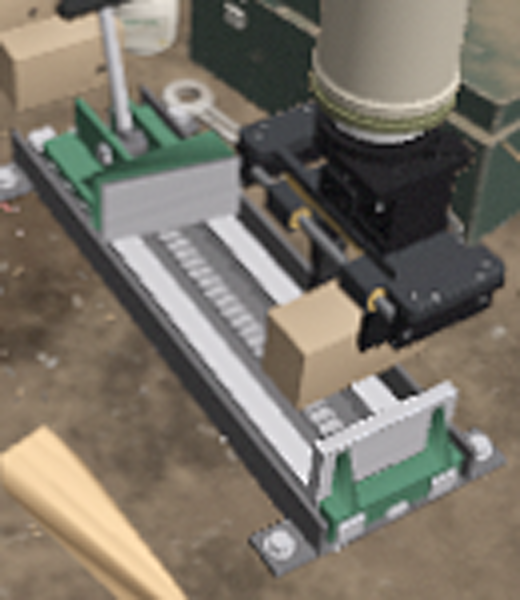

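The block hangs squarely over the bed at (310,345) in the crop, in front of the stop, with its near end above the near runner. I'll overlay my bed model to check the lateral fit.

```bash
cat >> h.py <<'E'
TH=np.radians(-3.3);O=np.array([.5823,-.2623,0])
def bed(x,y,z): return O+[x*np.cos(TH)-y*np.sin(TH),x*np.sin(TH)+y*np.cos(TH),z]
E
python3 - <<'E'
from h import *
def draw(tag,o,s,size):
    c=load(tag);im=cv2.imread(f'pics/{tag}.png')[o[1]:o[1]+size[1],o[0]:o[0]+size[0]]
    im=cv2.resize(im,None,fx=s,fy=s,interpolation=cv2.INTER_CUBIC)
    def L(P,col):
        q=np.array([(px(c,p)-o+.5)*s-.5 for p in P]);cv2.polylines(im,[np.int32(np.round(q*8))],False,col,1,cv2.LINE_AA,3)
    for sx in(-.067,-.061,.061,.067): L([bed(sx,0,.038),bed(sx,.42,.038)],(0,0,255))
    L([bed(-.056,0,.084),bed(.056,0,.084)],(255,0,0))
    L([bed(-.056,.275+.0112,.085),bed(.056,.275-.0112,.085)],(255,0,0))
    a=np.radians(-3.3);p=np.array([.5857,-.216,0]);e=np.array([np.cos(a),np.sin(a),0]);f=np.array([-e[1],e[0],0])
    z=.1409-.0346+.06;z0=z-.06
    for zz in(z,z0): L([p+e*i*.055+f*j*.0225+[0,0,zz] for i,j in((-1,-1),(-1,1),(1,1),(1,-1),(-1,-1))],(255,0,255))
    return im
A=draw('side1',(240,155),4,(100,140));B=draw('top1',(215,135),4,(100,140))
B2=draw('top1',(215,140),4,(130,70))
A=cv2.resize(A,(400,560));out=np.zeros((560,800,3),np.uint8);out[:,:400]=A
B=draw('top1',(262,140),4,(100,70));out[:280,400:]=B;out[280:,400:]=draw('top1',(200,140),4,(100,70))
cv2.imwrite('pics/c5.png',out)
E
```

```text
(no output)
```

View pics/c5.png

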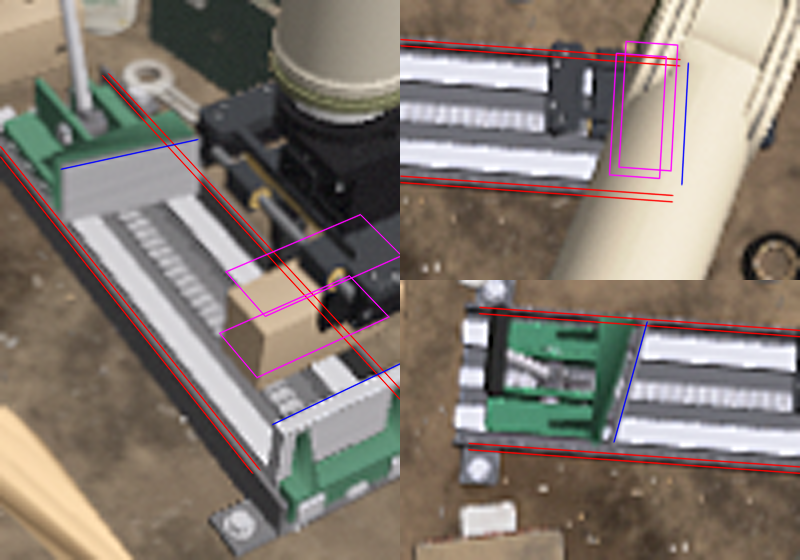

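The overlay fits the bed to about 1–2 mm. The held block sits within a few mm of where I predicted, so I'll lower it and watch the force.

>>> drive_tool(series=[[[0,0,-1.5],0],[[0,0,-1.5],0],[[0,0,-1.0],0],[[0,0,-1.0],0],[[0,0,-0.8],0],[[0,0,-0.5],0],[[0,0,-0.5],0],[[0,0,0],0],[[0,0,0],0],[[0,0,0],0]])

```text
time: 7.7
ee_pos: [0.5868, -0.2148, 0.0765]
eef_rot: [0.028, 1.0, 0.001, 0.002]
ft_force: [-15.1, 9.5, 39.2]
width: 0.045
grip_force: 40.0
```

>>> drive_tool(series=[[[0,0,0.5],0],[[0,0,0.5],0],[[0,0,0.2],0],[[0,0,0],0],[[0,0,0],0],[[0,0,0],0],[[0,0,0],0],[[0,0,0],0],[[0,0,0],0],[[0,0,0],0]])

```text
time: 8.95
ee_pos: [0.585, -0.2157, 0.0836]
eef_rot: [0.029, 1.0, 0.0, 0.0]
ft_force: [-0.2, 0.4, -2.1]
width: 0.045
grip_force: 40.0
```

```bash
python3 - <<'E'
from h import *
s=r.read_state();print(s['ee_pos'],s['ft_force'],s['torque'],s['eef_rot'])
c=snap('side','side2')
im=cv2.imread('pics/side2.png')[205:285,285:365]
cv2.imwrite('pics/c6.png',cv2.resize(im,None,fx=7,fy=7,interpolation=cv2.INTER_CUBIC))
E
```

```text
[ 0.58502613 -0.21572765  0.08359508] [-0.17030347  0.3845889  -2.07604963] [ 0.0312757   0.01145385 -0.01522494] [2.86195911e-02 9.99590375e-01 4.31852346e-05 1.70071693e-05]
```

View pics/c6.png

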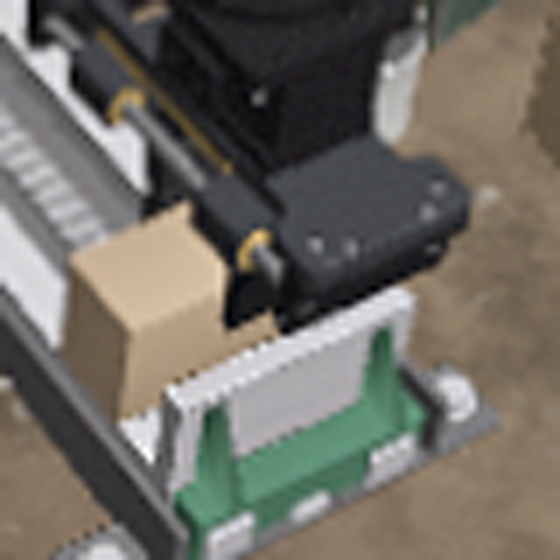

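```bash
python3 - <<'E'
from h import *
np.set_printoptions(precision=4,suppress=True)
c=load('side2');f=lambda U,V:(285+(U+.5)/7-.5,205+(V+.5)/7-.5)
R=np.array([[np.cos(TH),np.sin(TH)],[-np.sin(TH),np.cos(TH)]])
for n,p,zs in [('A',(132,331),(.109,.105)),('B',(69,258),(.109,.105)),('A bottom',(117,419),(.049,.045)),('stop near top',(166,392),(.084,)),('stop far top',(408,292),(.084,))]:
    for z in zs: print(n,z,R@(w(c,*f(*p),z)-O)[:2])
cen=R@(np.array([.585,-.2157])-O[:2]);print('tcp',cen)
for z in(.109,.105):
  for y in(-.0225,.0225): q=(px(c,bed(cen[0]-.055,cen[1]+y,z))-[285,205]+.5)*7-.5; print('pred',z,y,q)
print('flange inner near',[(px(c,bed(-.061,y,.038))-[285,205]+.5)*7-.5 for y in(0.02,.07)])
E
```

```text
A 0.109 [-0.0622  0.0143]
A 0.105 [-0.06    0.0169]
B 0.109 [-0.0628  0.0561]
B 0.105 [-0.0606  0.0589]
A bottom 0.049 [-0.0597  0.0191]
A bottom 0.045 [-0.0576  0.0215]
stop near top 0.084 [-0.0542 -0.0006]
stop far top 0.084 [ 0.0572 -0.0069]
tcp [0.     0.0467]
pred 0.109 -0.0225 [132.9938 306.0287]
pred 0.109 0.0225 [ 67.3312 228.364 ]
pred 0.105 -0.0225 [132.0786 312.8995]
pred 0.105 0.0225 [ 66.6137 235.2604]
flange inner near [array([110.618 , 436.0604]), array([ 41.474 , 349.9549])]
```

The block's near end reads about 14 mm lower in the grip than at the grasp. That means the block has crept down and already landed on the runners, with its lower edge hidden by the flange. I'll set it down, release and lift, then use a firmer grip from now on.

>>> drive_tool(series=[[[0,0,-0.3],0],[[0,0,-0.2],0],[[0,0,0],0],[[0,0,0],0],[[0,0,0],0],[[0,0,0],0],[[0,0,0],0],[[0,0,0],0],[[0,0,0],0],[[0,0,0],0]])

```text
time: 10.25
ee_pos: [0.585, -0.2157, 0.0786]
eef_rot: [0.029, 1.0, 0.0, 0.0]
ft_force: [0.3, 0.2, -1.6]
width: 0.0447
grip_force: 40.0
```

>>> drive_tool(series=[[[0,0,0],0],[[0,0,0],0],[[0,0,0],0],[[0,0,0],0],[[0,0,2],0],[[0,0,4],0],[[0,0,4],0],[[0,0,5],0],[[0,0,4],0],[[0,0,0],0]], hand=0.38, newtons=60)

```text
time: 11.5
ee_pos: [0.5862, -0.2167, 0.2738]
eef_rot: [0.029, 1.0, -0.001, 0.004]
ft_force: [-0.2, -1.5, -0.4]
width: 0.0538
grip_force: 0.0
```

>>> drive_tool(series=[[[0.6,5.2,0],-0.8],[[0.6,5.2,0],0],[[0.6,5.2,0],0],[[0.6,5.2,0],0],[[0.6,5.2,0],0],[[0.6,5.2,0],0],[[0.6,5.2,0],0],[[0.6,5.2,0],0],[[0.6,4.9,0],0],[[0,0,0],0]], hand=0)

```text
time: 12.75
ee_pos: [0.6375, 0.2547, 0.2676]
eef_rot: [0.032, 0.999, 0.001, -0.001]
ft_force: [-0.5, -0.7, -0.2]
width: 0.0869
grip_force: 0.0
```

```bash
python3 - <<'E'
from h import *
c=snap('top','top3');d=snap('side','side3')
a=cv2.resize(cv2.imread('pics/top3.png')[140:240,210:355],None,fx=5.5,fy=5.5,interpolation=cv2.INTER_CUBIC)
b=cv2.resize(cv2.imread('pics/side3.png')[140:305,225:360],None,fx=3,fy=3.33,interpolation=cv2.INTER_CUBIC)
a=a[:,200:];out=np.zeros((550,800,3),np.uint8);out[:,:480]=a[:550,120:600];out[:549,480:]=b[:549,:320]
cv2.imwrite('pics/c7.png',out)
E
```

```text
Traceback (most recent call last):
ValueError: could not broadcast input array from shape (550,478,3) into shape (550,480,3)
```

```bash
python3 - <<'E'
from h import *
a=cv2.resize(cv2.imread('pics/top3.png')[140:240,210:355],None,fx=5.5,fy=5.5,interpolation=cv2.INTER_CUBIC)
cv2.imwrite('pics/c7.png',a)
print(r.read_state()['ee_pos'])
E
```

```text
[0.63881017 0.24918792 0.26837783]
```

View pics/c7.png

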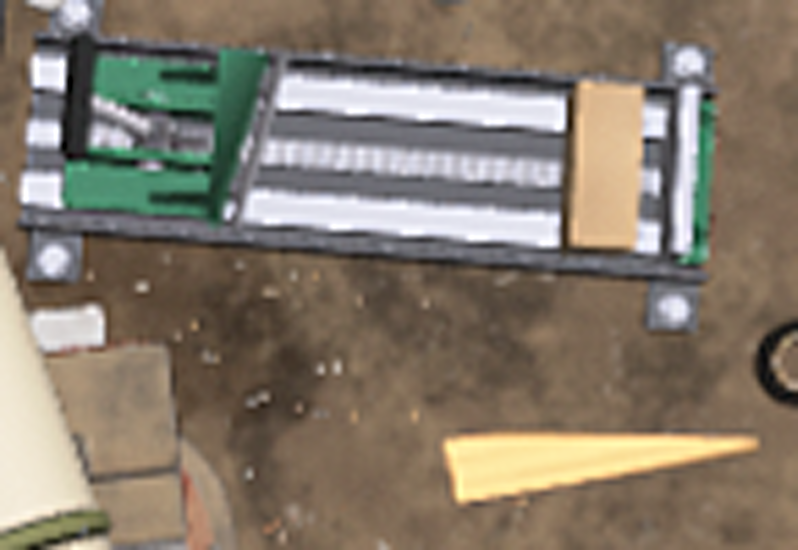

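Block 1 stands square between the flanges at about (605,165), roughly 20 mm from the stop. The wedge hasn't moved. Next is block b.

>>> drive_tool(series=[[[0.1,-0.1,-4],0],[[0,0,-4],0],[[0,0,-4],0],[[0,0,-4],0],[[0,0,-4],0],[[0,0,-2.5],0],[[0,0,-1.4],0],[[0,0,0],0],[[0,0,0],0],[[0,0,0],0]])

```text
time: 14.1
ee_pos: [0.6407, 0.2484, 0.0309]
eef_rot: [0.036, 0.999, 0.0, 0.001]
ft_force: [0.6, -1.0, 0.8]
width: 0.0872
grip_force: 0.0
```

>>> drive_tool(series=[[[0,0,0],0],[[0,0,0],0],[[0,0,0],0],[[0,0,0],0],[[0,0,2],0],[[0,0,5],0],[[0,0,5],0],[[0,0,5],0],[[0,0,5],0],[[0,0,3],0]], hand=1, newtons=60)

```text
time: 15.35
ee_pos: [0.6403, 0.2481, 0.2841]
eef_rot: [0.036, 0.999, 0.001, 0.002]
ft_force: [-0.6, 0.4, -3.3]
width: 0.0446
grip_force: 60.0
```

>>> drive_tool(series=[[[-0.6,-4.9,0],0.8],[[-0.6,-4.9,0],0],[[-0.6,-4.9,0],0],[[-0.7,-5,0],0],[[-0.7,-5,0],0],[[-0.7,-5,0],0],[[-0.6,-4.9,0],0],[[-0.6,-4.9,0],0],[[0,0,-3],0],[[0,0,-4],0]])

```text
time: 16.6
ee_pos: [0.5893, -0.1477, 0.2109]
eef_rot: [0.029, 1.0, 0.0, 0.002]
ft_force: [1.3, 1.2, -2.8]
width: 0.0447
grip_force: 60.0
```

>>> drive_tool(series=[[[0,0,-4],0],[[0,0,-4],0],[[0,0,-2.5],0],[[0,0,-1.5],0],[[0,0,-1],0],[[0,0,0],0],[[0,0,0],0],[[0,0,0],0],[[0,0,0],0],[[0,0,0],0]])

```text
time: 17.85
ee_pos: [0.5891, -0.1467, 0.0797]
eef_rot: [0.029, 1.0, 0.0, 0.0]
ft_force: [0.1, 0.0, -2.2]
width: 0.0444
grip_force: 60.0
```

>>> drive_tool(series=[[[0,0,-0.4],0],[[0,0,-0.4],0],[[0,0,0],0],[[0,0,0],0],[[0,0,0],0],[[0,0,0],0],[[0,0,0],0],[[0,0,0],0],[[0,0,0],0],[[0,0,0],0]])

```text
time: 19.1
ee_pos: [0.5891, -0.1467, 0.0723]
eef_rot: [0.029, 1.0, 0.0, 0.0]
ft_force: [-3.9, 0.4, 8.2]
width: 0.0447
grip_force: 60.0
```

>>> drive_tool(series=[[[0,0,-0.4],0],[[0,0,0],0],[[0,0,0],0],[[0,0,0],0],[[0,0,0],0],[[0,0,0],0],[[0,0,0],0],[[0,0,0],0],[[0,0,0],0],[[0,0,0],0]])

```text
time: 20.35
ee_pos: [0.5892, -0.1468, 0.0722]
eef_rot: [0.029, 1.0, 0.001, 0.0]
ft_force: [-21.8, 6.0, 46.6]
width: 0.0444
grip_force: 60.0
```

>>> drive_tool(series=[[[0,0,0.5],0],[[0,0,0],0],[[0,0,0],0],[[0,0,0],0],[[0,0,0],0],[[0,0,0],0],[[0,0,0],0],[[0,0,0],0],[[0,0,0],0],[[0,0,0],0]])

```text
time: 21.6
ee_pos: [0.5888, -0.1467, 0.0724]
eef_rot: [0.029, 1.0, 0.0, -0.0]
ft_force: [-0.3, -0.4, -1.5]
width: 0.0442
grip_force: 60.0
```

```bash
python3 - <<'E'
from h import *
c=snap('side','side4');o=(265,170);s=6
im=cv2.resize(cv2.imread('pics/side4.png')[o[1]:o[1]+95,o[0]:o[0]+100],None,fx=s,fy=s,interpolation=cv2.INTER_CUBIC)
p=r.read_state()['ee_pos'];print(p)
e=bed(1,0,0)-O;f=bed(0,1,0)-O
for zb,col in((p[2]-.031,(255,0,255)),(p[2]-.045,(0,255,0))):
    for a in(0,.06):
        P=[np.array([p[0],p[1],zb+a])+e*i*.055+f*j*.0225 for i,j in((-1,-1),(-1,1),(1,1),(1,-1),(-1,-1))]
        q=np.array([(px(c,x)-o+.5)*s-.5 for x in P]);cv2.polylines(im,[np.int32(q*8)],False,col,1,cv2.LINE_AA,3)
cv2.imwrite('pics/c8.png',im)
E
```

```text
[ 0.58880452 -0.14672347  0.07241649]
```

View pics/c8.png

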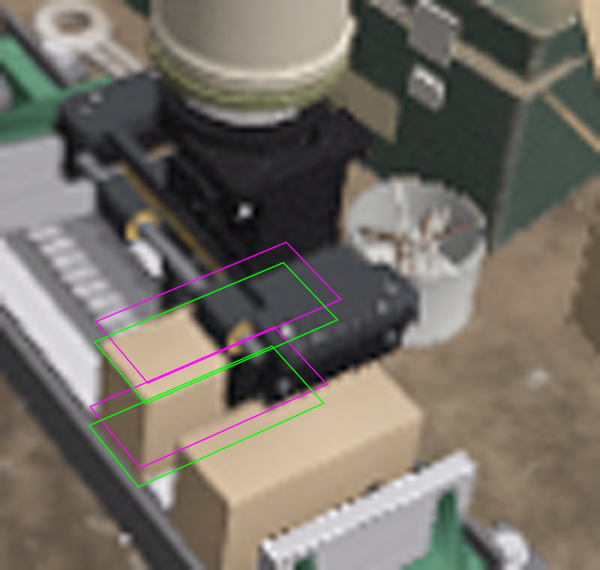

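The held block's top edge is parallel to that of the standing block 1 (both slopes about -0.46). So it's level and about 15 mm low in the grip, and it stands on the runners. Releasing.

>>> drive_tool(series=[[[0,0,0],0],[[0,0,0],0],[[0,0,0],0],[[0,0,0],0],[[0,0,2],0],[[0,0,4],0],[[0,0,4],0],[[0,0,5],0],[[0,0,5],0],[[0,0,0],0]], hand=0.38)

```text
time: 22.9
ee_pos: [0.5906, -0.1476, 0.2786]
eef_rot: [0.029, 1.0, -0.0, 0.004]
ft_force: [-0.5, -1.3, -0.3]
width: 0.0538
grip_force: 0.0
```

>>> drive_tool(series=[[[0.4,5,0],1],[[0.4,5,0],1.4],[[0.4,5,0],1.4],[[0.4,5,0],1.4],[[0.4,5,0],1.5],[[0.4,5,0],1.5],[[0.4,5,0],1.5],[[0.4,5,0],0],[[0.4,5,0],0],[[0.3,4.8,0],0]], hand=0)

```text
time: 24.15
ee_pos: [0.6278, 0.3527, 0.2729]
eef_rot: [-0.056, 0.998, -0.0, 0.0]
ft_force: [0.6, 0.2, 0.6]
width: 0.0865
grip_force: 0.0
```

>>> drive_tool(series=[[[0,-0.1,-4],0],[[0,0,-4],0],[[0,0,-4],0],[[0,0,-4],0],[[0,0,-4],0],[[0,0,-2.5],0],[[0,0,-1.8],0],[[0,0,0],0],[[0,0,0],0],[[0,0,0],0]])

```text
time: 25.4
ee_pos: [0.6287, 0.3507, 0.0311]
eef_rot: [-0.056, 0.998, 0.001, 0.001]
ft_force: [0.3, -0.4, 0.3]
width: 0.0871
grip_force: 0.0
```

>>> drive_tool(series=[[[0,0,0],0],[[0,0,0],0],[[0,0,0],0],[[0,0,0],0],[[0,0,2],0],[[0,0,5],0],[[0,0,5],0],[[0,0,5],0],[[0,0,5],0],[[0,0,3],0]], hand=1)

```text
time: 26.65
ee_pos: [0.6283, 0.3502, 0.2842]
eef_rot: [-0.056, 0.998, 0.001, 0.002]
ft_force: [-1.1, -0.2, -3.4]
width: 0.0445
grip_force: 60.0
```

```bash
python3 - <<'E'
from h import *
c=snap('top','top5')
a=cv2.resize(cv2.imread('pics/top5.png')[140:240,210:355],None,fx=5.5,fy=5.5,interpolation=cv2.INTER_CUBIC)
cv2.imwrite('pics/c9.png',a)
E
```

```text
(no output)
```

View pics/c9.png

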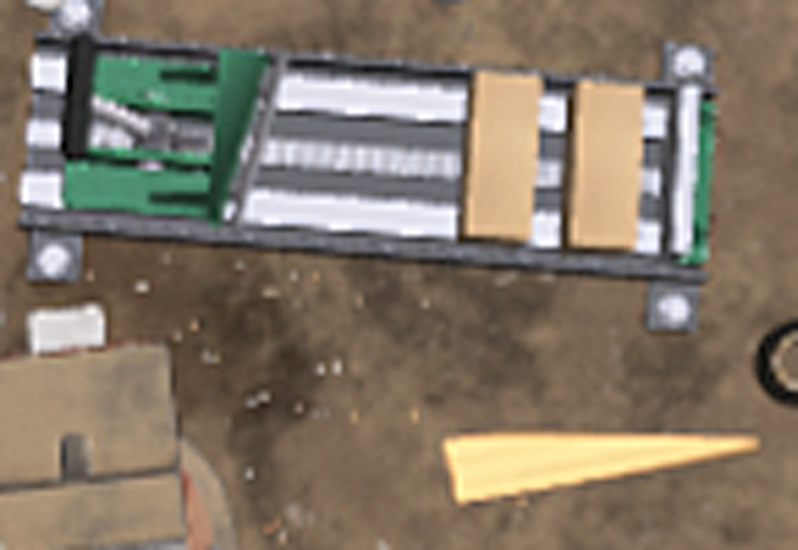

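Two blocks stand in the bed, at (500,155) and (605,165). The third goes next.

>>> drive_tool(series=[[[-0.5,-5.3,0],-1.2],[[-0.5,-5.3,0],-1.2],[[-0.5,-5.4,0],-1.2],[[-0.5,-5.4,0],-1.2],[[-0.4,-5.4,0],-1.2],[[-0.4,-5.4,0],-1.2],[[-0.4,-5.3,0],-1.2],[[-0.4,-5.3,0],-1.3],[[0,0,-3],0],[[0,0,-4],0]])

```text
time: 27.95
ee_pos: [0.5922, -0.0787, 0.2102]
eef_rot: [0.029, 1.0, 0.0, 0.001]
ft_force: [0.1, 0.6, -2.9]
width: 0.0445
grip_force: 60.0
```

>>> drive_tool(series=[[[0,0,-4],0],[[0,0,-4],0],[[0,0,-2.5],0],[[0,0,-1.5],0],[[0,0,-1.4],0],[[0,0,0],0],[[0,0,0],0],[[0,0,-0.3],0],[[0,0,0],0],[[0,0,0],0]])

```text
time: 29.2
ee_pos: [0.5921, -0.0777, 0.0727]
eef_rot: [0.029, 1.0, 0.0, 0.0]
ft_force: [0.2, 0.9, -1.9]
width: 0.0443
grip_force: 60.0
```

>>> drive_tool(series=[[[0,0,-0.2],0],[[0,0,-0.2],0],[[0,0,0],0],[[0,0,0],0],[[0,0,0],0],[[0,0,0],0],[[0,0,0],0],[[0,0,0],0],[[0,0,0],0],[[0,0,0],0]])

```text
time: 30.45
ee_pos: [0.5923, -0.0778, 0.0715]
eef_rot: [0.029, 1.0, 0.001, 0.001]
ft_force: [-13.0, 1.3, 26.5]
width: 0.0446
grip_force: 60.0
```

>>> drive_tool(series=[[[0,0,0.3],0],[[0,0,0],0],[[0,0,0],0],[[0,0,0],0],[[0,0,2],0],[[0,0,3],0],[[0,0,2],0],[[0,0,0],0],[[0,0,0],0],[[0,0,0],0]], hand=0.38)

```text
time: 31.7
ee_pos: [0.5914, -0.0777, 0.1404]
eef_rot: [0.029, 1.0, -0.0, -0.001]
ft_force: [-0.3, 0.6, 0.5]
width: 0.0542
grip_force: 0.0
```

>>> drive_tool(series=[[[0.1,2.3,0],0],[[0.1,2.4,0],0],[[0,0,0],0],[[0,0,0],0],[[0,0,0],0],[[0,0,-2],0],[[0,0,-2],0],[[0,0,-2],0],[[0,0,-2],0],[[0,0,0],0]], hand=1)

```text
time: 32.95
ee_pos: [0.5929, -0.0315, 0.0602]
eef_rot: [0.029, 1.0, -0.0, -0.001]
ft_force: [-0.0, -0.2, 0.2]
width: 0.0004
grip_force: 0.0
```

>>> drive_tool(series=[[[0,-0.8,-0.3],0],[[0,-0.8,0],0],[[0,-0.8,0],0],[[-0.1,-0.8,0],0],[[-0.1,-0.8,0],0],[[0,-0.8,0],0],[[-0.1,-0.8,0],0],[[0,-0.8,0],0],[[-0.1,-0.7,0],0],[[0,0,0],0]])

```text
time: 34.2
ee_pos: [0.5904, -0.1019, 0.059]
eef_rot: [0.029, 1.0, 0.0, 0.001]
ft_force: [0.8, 4.3, 4.1]
width: 0.0005
grip_force: 2.5
```

>>> drive_tool(series=[[[0,-0.2,0],0],[[0,-0.2,0],0],[[0,-0.2,0],0],[[0,-0.2,0],0],[[0,-0.1,0],0],[[0,0,0],0],[[0,0,0],0],[[0,0,0],0],[[0,0,0],0],[[0,0,0],0]])

```text
time: 35.45
ee_pos: [0.5905, -0.1095, 0.0591]
eef_rot: [0.028, 1.0, 0.001, 0.0]
ft_force: [0.0, 8.4, 6.2]
width: 0.0006
grip_force: 4.5
```

>>> drive_tool(series=[[[0,-0.2,0],0],[[0,-0.2,0],0],[[0,-0.1,0],0],[[0,0,0],0],[[0,0,0],0],[[0,0,0],0],[[0,0,0],0],[[0,0,0],0],[[0,0,0],0],[[0,0,0],0]])

```text
time: 36.7
ee_pos: [0.5905, -0.1141, 0.059]
eef_rot: [0.028, 1.0, 0.001, 0.0]
ft_force: [1.0, 9.1, 5.9]
width: 0.0004
grip_force: 4.9
```

```bash
python3 - <<'E'
from h import *
s=r.read_state();print(s['ee_pos'],s['ft_force'])
d=snap('side','side6')
a=cv2.resize(cv2.imread('pics/side6.png')[150:300,230:360],None,fx=4,fy=4,interpolation=cv2.INTER_CUBIC)
cv2.imwrite('pics/c10.png',a)
E
```

```text
[ 0.59050201 -0.11414066  0.0589885 ] [1.0440703  9.1439622  5.87073655]
```

View pics/c10.png

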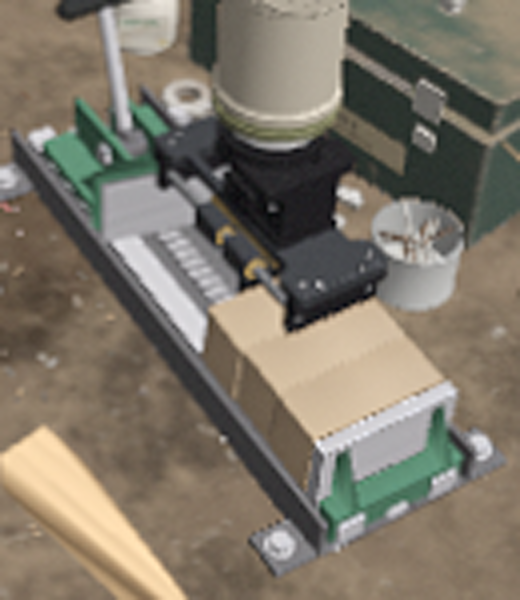

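The row is nearly closed, with the blocks running from the stop at (380,420) back to (240,310). I'll keep pushing until the force rises.

>>> drive_tool(series=[[[0,-0.1,0],0],[[0,-0.1,0],0],[[0,-0.1,0],0],[[0,-0.1,0],0],[[0,0,0],0],[[0,0,0],0],[[0,0,0],0],[[0,0,0],0],[[0,0,0],0],[[0,0,0],0]])

```text
time: 38.0
ee_pos: [0.591, -0.1146, 0.0587]
eef_rot: [0.026, 1.0, 0.003, 0.0]
ft_force: [2.2, 17.9, 5.2]
width: 0.0008
grip_force: 9.4
```

>>> drive_tool(series=[[[0,-0.1,0],0],[[0,-0.1,0],0],[[0,-0.1,0],0],[[0,0,0],0],[[0,0,0],0],[[0,0,0],0],[[0,0,0],0],[[0,0,0],0],[[0,0,0],0],[[0,0,0],0]])

```text
time: 39.25
ee_pos: [0.5916, -0.115, 0.0586]
eef_rot: [0.025, 1.0, 0.004, 0.0]
ft_force: [4.5, 25.4, 4.4]
width: 0.0002
grip_force: 12.9
```

>>> drive_tool(series=[[[0,1.2,0],0],[[0,0.5,3],0],[[0,0,5],0],[[0,0,5],0],[[0,0,5],0],[[0,0,4],0],[[0.3,5,0],0],[[0.3,5,0],0],[[0.3,5,0],0],[[0.3,5,0],0]], hand=1)

```text
time: 40.5
ee_pos: [0.6018, 0.0942, 0.2781]
eef_rot: [0.03, 1.0, -0.001, -0.0]
ft_force: [0.5, -0.1, 0.6]
width: 0.0004
grip_force: 0.0
```

>>> drive_tool(series=[[[0.1,3.5,0],0],[[0,0,0],0],[[0,0,0],0],[[0,0,0],0],[[0,0,0],0],[[0,0,0],0],[[0,0,0],0],[[0,0,0],0],[[0,0,0],0],[[0,0,0],0]], hand=0.4)

```text
time: 41.75
ee_pos: [0.603, 0.1293, 0.2786]
eef_rot: [0.029, 1.0, 0.0, -0.0]
ft_force: [-0.5, -0.2, -0.7]
width: 0.052
grip_force: 0.0
```

>>> drive_tool(series=[[[0.2,0.3,-2],0],[[0,0,-2.5],0],[[0,0,-2.5],0],[[0,0,-2],0],[[0,0,-1.5],0],[[0,0,0],0],[[0,0,0],0],[[0,0,0],0],[[0,0,0],0],[[0,0,0],0]])

```text
time: 43.0
ee_pos: [0.6051, 0.1323, 0.1738]
eef_rot: [0.029, 1.0, 0.0, 0.0]
ft_force: [-0.2, -0.3, 0.2]
width: 0.0522
grip_force: 0.0
```

>>> drive_tool(series=[[[0,0,0],0],[[0,0,0],0],[[0,0,0],0],[[0,0,0],0],[[0,0,0],0],[[0,0.3,0],0],[[0,0.3,0],0],[[0,0.3,0],0],[[0,0,0],0],[[0,0,0],0]], hand=0.64)

```text
time: 44.25
ee_pos: [0.605, 0.1413, 0.1736]
eef_rot: [0.029, 1.0, 0.0, -0.0]
ft_force: [0.3, -1.5, -0.9]
width: 0.031
grip_force: 0.6
```

>>> drive_tool(series=[[[0,0.2,0],0],[[0,0.2,0],0],[[0,0,0],0],[[0,0,0],0],[[0,0,0],0],[[0,0,0],0],[[0,0,0],0],[[0,0,0],0],[[0,0,0],0],[[0,0,0],0]])

```text
time: 45.5
ee_pos: [0.6051, 0.1422, 0.1734]
eef_rot: [0.03, 1.0, -0.002, -0.0]
ft_force: [-0.9, -9.8, 0.1]
width: 0.0313
grip_force: 4.4
```

>>> drive_tool(series=[[[0,0.2,0],0],[[0,0.2,0],0],[[0,0,0],0],[[0,0,0],0],[[0,0,0],0],[[0,0,0],0],[[0,0,0],0],[[0,0,0],0],[[0,0,0],0],[[0,0,0],0]])

```text
time: 46.75
ee_pos: [0.6052, 0.1428, 0.1731]
eef_rot: [0.031, 0.999, -0.004, -0.001]
ft_force: [-1.6, -17.6, 0.8]
width: 0.0316
grip_force: 8.6
```

>>> drive_tool(series=[[[-0.1,-1.5,0],0],[[-0.1,-1.5,0],0],[[-0.1,-1.5,0],0],[[-0.1,-1.5,0],0],[[-0.1,-1.5,0],0],[[-0.1,-1.5,0],0],[[-0.1,-1.5,0],0],[[0,-1.5,0],0],[[0,0,0],0],[[0,0,0],0]])

```text
time: 48.0
ee_pos: [0.5977, 0.0294, 0.1733]
eef_rot: [0.028, 1.0, 0.0, -0.0]
ft_force: [-1.1, 2.7, -1.1]
width: 0.0319
grip_force: 1.4
```

>>> drive_tool(series=[[[0,-0.3,0],0],[[0,-0.3,0],0],[[0,0,0],0],[[0,0,0],0],[[0,0,0],0],[[0,0,0],0],[[0,0,0],0],[[0,0,0],0],[[0,0,0],0],[[0,0,0],0]])

```text
time: 49.25
ee_pos: [0.5978, 0.0243, 0.1734]
eef_rot: [0.028, 1.0, 0.0, -0.0]
ft_force: [-1.0, 6.1, -1.7]
width: 0.0314
grip_force: 2.2
```

>>> drive_tool(series=[[[0,-0.3,0],0],[[0,-0.3,0],0],[[0,0,0],0],[[0,0,0],0],[[0,0,0],0],[[0,0,0],0],[[0,0,0],0],[[0,0,0],0],[[0,0,0],0],[[0,0,0],0]])

```text
time: 50.5
ee_pos: [0.5979, 0.0228, 0.1733]
eef_rot: [0.026, 1.0, 0.003, -0.0]
ft_force: [0.5, 17.4, -4.2]
width: 0.0313
grip_force: 7.3
```

>>> drive_tool(series=[[[0,-0.3,0],0],[[0,-0.3,0],0],[[0,0,0],0],[[0,0,0],0],[[0,0,0],0],[[0,0,0],0],[[0,0,0],0],[[0,0,0],0],[[0,0,0],0],[[0,0,0],0]])

```text
time: 51.75
ee_pos: [0.5978, 0.0215, 0.1731]
eef_rot: [0.024, 1.0, 0.005, -0.0]
ft_force: [1.1, 29.3, -4.5]
width: 0.0316
grip_force: 12.6
```

```bash
python3 - <<'E'
from h import *
d=snap('side','side7')
a=cv2.resize(cv2.imread('pics/side7.png')[125:235,215:325],None,fx=5,fy=5,interpolation=cv2.INTER_CUBIC)
cv2.imwrite('pics/c11.png',a)
E
```

```text
(no output)
```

View pics/c11.png

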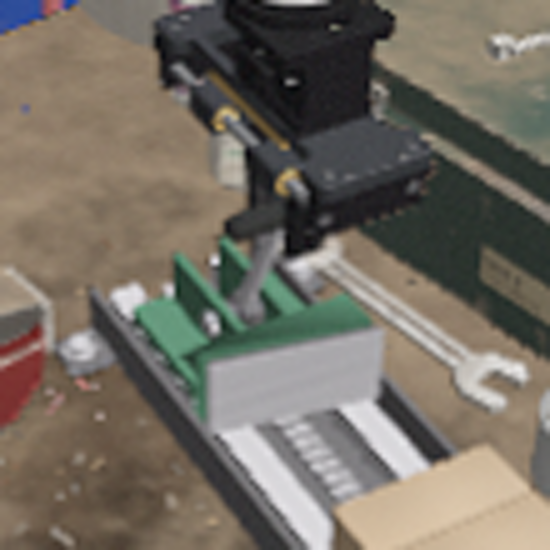

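The lever leans forward against its limit. The jaw face's top edge runs from (208,362) to (380,325). I'll measure the jaw travel numerically from its top edge.

```bash
cat >> h.py <<'E'
def jawtravel(tag,ref='side0'):
    # move the jaw-face patch of the reference along the bed (homography-free: sample points of face plane at shifted y)
    a,b=load(ref),load(tag); ga=cv2.cvtColor(a['color'],cv2.COLOR_RGB2LAB).astype(np.float32); gb=cv2.cvtColor(b['color'],cv2.COLOR_RGB2LAB).astype(np.float32)
    X,Z=np.meshgrid(np.linspace(-.062,.062,60),np.linspace(.045,.097,40)); X,Z=X.ravel(),Z.ravel()
    def samp(g,c,J):
        q=np.array([px(c,bed(x,.275-.2*x-J,z)) for x,z in zip(X,Z)],np.float32)
        return cv2.remap(g,q[:,0][None],q[:,1][None],cv2.INTER_LINEAR)[0]
    ref=samp(ga,a,0.); Js=np.arange(-.006,.16,.001)
    e=[np.median(np.abs(samp(gb,b,J)-ref).sum(1)) for J in Js]
    return Js[int(np.argmin(e))],min(e),np.sort(e)[8]
E
python3 - <<'E'
from h import *
for t in('side0','side3','side6','side7'): print(t,jawtravel(t))
c=load('side7');R=np.array([[np.cos(TH),np.sin(TH)],[-np.sin(TH),np.cos(TH)]])
for U,V in((208,362),(380,325)): print(R@(w(c,215+(U+.5)/5-.5,125+(V+.5)/5-.5,.085)-O)[:2])
E
```

```text
side0 (np.float64(0.0), np.float32(0.0), np.float32(3.0029297))
side3 (np.float64(0.0), np.float32(3.125), np.float32(4.836426))
side6 (np.float64(0.0), np.float32(12.225586), np.float32(31.97461))
side7 (np.float64(0.006), np.float32(1.8701172), np.float32(3.3164062))
[-0.0524807  0.2833034]
[0.0598665  0.26045803]
```

>>> drive_tool(series=[[[0.1,1.5,0],0],[[0.1,1.5,0],0],[[0.1,1.5,0],0],[[0.1,1.5,0],0],[[0.1,1.5,0],0],[[0.1,1.5,0],0],[[0,1.5,0],0],[[0,1.2,0],0],[[0,0,0],0],[[0,0,0],0]])

```text
time: 53.05
ee_pos: [0.604, 0.1281, 0.1736]
eef_rot: [0.029, 1.0, 0.0, -0.0]
ft_force: [-0.5, 0.3, -0.3]
width: 0.0312
grip_force: 0.0
```

>>> drive_tool(series=[[[0,0.3,0],0],[[0,0.2,0],0],[[0,0,0],0],[[0,0,0],0],[[0,0,0],0],[[0,0,0],0],[[0,0,0],0],[[0,0,0],0],[[0,0,0],0],[[0,0,0],0]])

```text
time: 54.3
ee_pos: [0.604, 0.1332, 0.1736]
eef_rot: [0.029, 1.0, 0.0, 0.0]
ft_force: [0.4, -1.1, -0.1]
width: 0.0312
grip_force: 0.4
```

>>> drive_tool(series=[[[0,0.2,0],0],[[0,0.2,0],0],[[0,0,0],0],[[0,0,0],0],[[0,0,0],0],[[0,0,0],0],[[0,0,0],0],[[0,0,0],0],[[0,0,0],0],[[0,0,0],0]])

```text
time: 55.55
ee_pos: [0.6041, 0.1353, 0.1734]
eef_rot: [0.029, 1.0, -0.001, -0.0]
ft_force: [0.4, -6.9, -0.8]
width: 0.0312
grip_force: 3.0
```

>>> drive_tool(series=[[[-0.1,-1.5,0],0],[[-0.1,-1.5,0],0],[[-0.1,-1.5,0],0],[[-0.1,-1.5,0],0],[[-0.1,-1.5,0],0],[[-0.1,-1.5,0],0],[[-0.1,-1.5,0],0],[[-0.1,-1.5,0],0],[[0,-1.5,0],0],[[0,0,0],0]])

```text
time: 56.8
ee_pos: [0.5958, 0.0093, 0.1735]
eef_rot: [0.026, 1.0, 0.005, -0.0]
ft_force: [-0.3, 22.0, -1.3]
width: 0.0314
grip_force: 9.7
```

>>> drive_tool(series=[[[0.1,1.6,0],0],[[0.1,1.6,0],0],[[0.1,1.6,0],0],[[0.1,1.6,0],0],[[0.1,1.6,0],0],[[0.1,1.6,0],0],[[0.1,1.6,0],0],[[0,0.9,0],0],[[0,0.2,0],0],[[0,0,0],0]])

```text
time: 58.05
ee_pos: [0.6029, 0.1231, 0.1732]
eef_rot: [0.03, 1.0, -0.001, -0.0]
ft_force: [-1.4, -6.1, -0.7]
width: 0.0314
grip_force: 3.3
```

>>> drive_tool(series=[[[-0.1,-1.5,0],0],[[-0.1,-1.5,0],0],[[-0.1,-1.5,0],0],[[-0.1,-1.5,0],0],[[-0.1,-1.5,0],0],[[-0.1,-1.5,0],0],[[-0.1,-1.5,0],0],[[-0.1,-1.5,0],0],[[0,-1.5,0],0],[[0,0,0],0]])

```text
time: 59.3
ee_pos: [0.5949, -0.0027, 0.1735]
eef_rot: [0.026, 1.0, 0.005, -0.0]
ft_force: [-0.1, 21.1, -0.2]
width: 0.0315
grip_force: 9.8
```

>>> drive_tool(series=[[[0.1,1.6,0],0],[[0.1,1.6,0],0],[[0.1,1.6,0],0],[[0.1,1.6,0],0],[[0.1,1.6,0],0],[[0.1,1.6,0],0],[[0.1,1.6,0],0],[[0,0.9,0],0],[[0,0.2,0],0],[[0,0,0],0]])

```text
time: 60.55
ee_pos: [0.602, 0.111, 0.1733]
eef_rot: [0.03, 1.0, -0.001, -0.0]
ft_force: [-0.6, -6.9, -0.5]
width: 0.0317
grip_force: 3.3
```

>>> drive_tool(series=[[[-0.1,-1.5,0],0],[[-0.1,-1.5,0],0],[[-0.1,-1.5,0],0],[[-0.1,-1.5,0],0],[[-0.1,-1.5,0],0],[[-0.1,-1.5,0],0],[[-0.1,-1.5,0],0],[[-0.1,-1.5,0],0],[[0,-1.5,0],0],[[0,0,0],0]])

```text
time: 61.8
ee_pos: [0.5939, -0.0147, 0.1735]
eef_rot: [0.026, 1.0, 0.005, -0.0]
ft_force: [-0.4, 22.6, -0.1]
width: 0.0317
grip_force: 10.0
```

>>> drive_tool(series=[[[0.1,1.6,0],0],[[0.1,1.6,0],0],[[0.1,1.6,0],0],[[0.1,1.6,0],0],[[0.1,1.6,0],0],[[0.1,1.6,0],0],[[0.1,1.6,0],0],[[0,0.9,0],0],[[0,0.2,0],0],[[0,0,0],0]])

```text
time: 63.05
ee_pos: [0.6009, 0.0991, 0.1733]
eef_rot: [0.03, 1.0, -0.001, -0.0]
ft_force: [0.3, -7.3, -0.5]
width: 0.0317
grip_force: 3.2
```

>>> drive_tool(series=[[[-0.1,-1.5,0],0],[[-0.1,-1.5,0],0],[[-0.1,-1.5,0],0],[[-0.1,-1.5,0],0],[[-0.1,-1.5,0],0],[[-0.1,-1.5,0],0],[[-0.1,-1.5,0],0],[[-0.1,-1.5,0],0],[[0,-1.5,0],0],[[0,0,0],0]])

```text
time: 64.3
ee_pos: [0.5929, -0.0266, 0.1734]
eef_rot: [0.026, 1.0, 0.005, -0.0]
ft_force: [-0.2, 22.5, 1.0]
width: 0.0319
grip_force: 10.1
```

>>> drive_tool(series=[[[0.1,1.6,0],0],[[0.1,1.6,0],0],[[0.1,1.6,0],0],[[0.1,1.6,0],0],[[0.1,1.6,0],0],[[0.1,1.6,0],0],[[0.1,1.6,0],0],[[0,0.9,0],0],[[0,0.2,0],0],[[0,0,0],0]])

```text
time: 65.55
ee_pos: [0.5999, 0.0872, 0.1733]
eef_rot: [0.03, 1.0, -0.001, -0.0]
ft_force: [-0.9, -6.5, -1.2]
width: 0.0312
grip_force: 3.2
```

>>> drive_tool(series=[[[-0.1,-1.5,0],0],[[-0.1,-1.5,0],0],[[-0.1,-1.5,0],0],[[-0.1,-1.5,0],0],[[-0.1,-1.5,0],0],[[-0.1,-1.5,0],0],[[-0.1,-1.5,0],0],[0,-1.5,0],[[0,-1.5,0],0],[[0,0,0],0]])

```text
validation failed for argument at $.se...
```

>>> drive_tool(series=[[[-0.1,-1.5,0],0],[[-0.1,-1.5,0],0],[[-0.1,-1.5,0],0],[[-0.1,-1.5,0],0],[[-0.1,-1.5,0],0],[[-0.1,-1.5,0],0],[[-0.1,-1.5,0],0],[[0,-1.5,0],0],[[0,-1.5,0],0],[[0,0,0],0]])

```text
time: 66.8
ee_pos: [0.5929, -0.0385, 0.1732]
eef_rot: [0.026, 1.0, 0.005, -0.001]
ft_force: [1.0, 21.8, -0.4]
width: 0.0318
grip_force: 10.1
```

>>> drive_tool(series=[[[0.1,1.6,0],0],[[0.1,1.6,0],0],[[0.1,1.6,0],0],[[0.1,1.6,0],0],[[0.1,1.6,0],0],[[0.1,1.6,0],0],[[0.1,1.6,0],0],[[0,0.9,0],0],[[0,0.2,0],0],[[0,0,0],0]])

```text
time: 68.05
ee_pos: [0.5999, 0.0751, 0.1733]
eef_rot: [0.03, 1.0, -0.001, -0.0]
ft_force: [-1.1, -6.5, -1.6]
width: 0.0314
grip_force: 3.2
```

>>> drive_tool(series=[[[-0.1,-1.5,0],0],[[-0.1,-1.5,0],0],[[-0.1,-1.5,0],0],[[-0.1,-1.5,0],0],[[-0.1,-1.5,0],0],[[-0.1,-1.5,0],0],[[-0.1,-1.5,0],0],[[-0.1,-1.5,0],0],[[0,-1.5,0],0],[[0,0,0],0]])

```text
time: 69.3
ee_pos: [0.592, -0.0506, 0.1734]
eef_rot: [0.026, 1.0, 0.005, -0.001]
ft_force: [-1.4, 22.7, 0.4]
width: 0.032
grip_force: 10.3
```

>>> drive_tool(series=[[[0.1,1.6,0],0],[[0.1,1.6,0],0],[[0.1,1.6,0],0],[[0.1,1.6,0],0],[[0.1,1.6,0],0],[[0.1,1.6,0],0],[[0.1,1.6,0],0],[[0,0.9,0],0],[[0,0.2,0],0],[[0,0,0],0]])

```text
time: 70.55
ee_pos: [0.5989, 0.0632, 0.1733]
eef_rot: [0.03, 1.0, -0.001, -0.0]
ft_force: [-0.5, -7.4, -0.5]
width: 0.0315
grip_force: 3.1
```

>>> drive_tool(series=[[[-0.1,-1.5,0],0],[[-0.1,-1.5,0],0],[[-0.1,-1.5,0],0],[[-0.1,-1.5,0],0],[[-0.1,-1.5,0],0],[[-0.1,-1.5,0],0],[[-0.1,-1.5,0],0],[[-0.1,-1.5,0],0],[[0,-1.5,0],0],[[0,0,0],0]])

```text
time: 71.8
ee_pos: [0.591, -0.0625, 0.1732]
eef_rot: [0.026, 1.0, 0.005, -0.001]
ft_force: [-1.0, 22.0, 0.2]
width: 0.0315
grip_force: 10.4
```

>>> drive_tool(series=[[[0.1,1.6,0],0],[[0.1,1.6,0],0],[[0.1,1.6,0],0],[[0.1,1.6,0],0],[[0.1,1.6,0],0],[[0.1,1.6,0],0],[[0.1,1.6,0],0],[[0,0.9,0],0],[[0,0.2,0],0],[[0,0,0],0]])

```text
time: 73.05
ee_pos: [0.5979, 0.0512, 0.1733]
eef_rot: [0.03, 1.0, -0.001, -0.0]
ft_force: [0.6, -7.7, -0.1]
width: 0.0312
grip_force: 3.1
```

```bash
python3 - <<'E'
from h import *
d=snap('side','side8');print(jawtravel('side8'))
E
```

```text
(np.float64(0.09), np.float32(2.6171875), np.float32(4.005371))
```

Travel is 90 mm by vision and 91 mm by tally. Two more teeth bring the gap to about 25 mm.

>>> drive_tool(series=[[[-0.1,-1.5,0],0],[[-0.1,-1.5,0],0],[[-0.1,-1.5,0],0],[[-0.1,-1.5,0],0],[[-0.1,-1.5,0],0],[[-0.1,-1.5,0],0],[[-0.1,-1.5,0],0],[[0,-1.5,0],0],[[0,-1.5,0],0],[[0,0,0],0]])

```text
time: 74.35
ee_pos: [0.591, -0.0744, 0.1731]
eef_rot: [0.026, 1.0, 0.005, -0.001]
ft_force: [-1.6, 22.0, 1.0]
width: 0.0315
grip_force: 10.5
```

>>> drive_tool(series=[[[0.1,1.6,0],0],[[0.1,1.6,0],0],[[0.1,1.6,0],0],[[0.1,1.6,0],0],[[0.1,1.6,0],0],[[0.1,1.6,0],0],[[0.1,1.6,0],0],[[0,0.9,0],0],[[0,0.2,0],0],[[0,0,0],0]])

```text
time: 75.6
ee_pos: [0.5979, 0.0392, 0.1733]
eef_rot: [0.03, 1.0, -0.001, -0.0]
ft_force: [0.8, -7.3, -1.7]
width: 0.0317
grip_force: 3.1
```

>>> drive_tool(series=[[[-0.1,-1.5,0],0],[[-0.1,-1.5,0],0],[[-0.1,-1.5,0],0],[[-0.1,-1.5,0],0],[[-0.1,-1.5,0],0],[[-0.1,-1.5,0],0],[[-0.1,-1.5,0],0],[[-0.1,-1.5,0],0],[[0,-1.5,0],0],[[0,0,0],0]])

```text
time: 76.85
ee_pos: [0.59, -0.0864, 0.1731]
eef_rot: [0.026, 1.0, 0.005, -0.001]
ft_force: [-1.0, 22.0, 1.7]
width: 0.0314
grip_force: 10.6
```

>>> drive_tool(series=[[[0.1,1.6,0],0],[[0.1,1.6,0],0],[[0.1,1.6,0],0],[[0.1,1.6,0],0],[[0.1,1.6,0],0],[[0.1,1.6,0],0],[[0.1,1.6,0],0],[[0,0.9,0],0],[[0,0.2,0],0],[[0,0,0],0]])

```text
time: 78.1
ee_pos: [0.5969, 0.0272, 0.1733]
eef_rot: [0.03, 1.0, -0.001, -0.0]
ft_force: [0.4, -7.8, -0.6]
width: 0.0313
grip_force: 3.0
```

>>> drive_tool(series=[[[0,-0.7,0],0],[[0,0,0],0],[[0,0,0],0],[[0,0,0],0],[[0,0,3],0],[[0,0,4],0],[[0,0,3],0],[[-4,0,0],0],[[-5,-1,0],0],[[-5,-1,0],0]], hand=0.5)

```text
time: 79.35
ee_pos: [0.4556, 0.0022, 0.2735]
eef_rot: [0.028, 1.0, -0.0, 0.0]
ft_force: [0.7, -0.8, 1.2]
width: 0.0436
grip_force: 0.0
```

>>> drive_tool(series=[[[-2,2,0],0],[[-3,4,0],0],[[0,5,0],0],[[0,5,0],0],[[0,4,0],0],[[0,0,0],0],[[0,0,0],0],[[0,0,0],0],[[0,0,0],0],[[0,0,0],0]], hand=0)

```text
time: 80.6
ee_pos: [0.4071, 0.2019, 0.2737]
eef_rot: [0.029, 1.0, 0.0, 0.0]
ft_force: [-0.3, 0.0, -0.4]
width: 0.087
grip_force: 0.0
```

```bash
python3 - <<'E'
from h import *
snap('side','side9');print(jawtravel('side9'));snap('top','top9')
a=cv2.resize(cv2.imread('pics/top9.png')[140:240,210:355],None,fx=5.5,fy=5.5,interpolation=cv2.INTER_CUBIC)
cv2.imwrite('pics/c12.png',a);print(r.read_state()['ee_pos'])
E
```

```text
(np.float64(0.11499999999999999), np.float32(5.6884766), np.float32(15.883301))
[0.40704114 0.20207565 0.27361361]
```

View pics/c12.png

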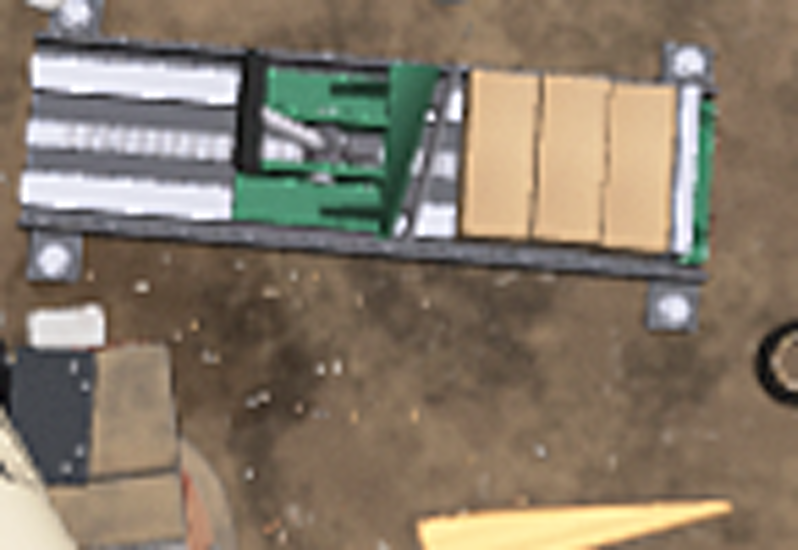

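The row is closed to the stop at (470–675,160) with a gap left for the wedge, and the lever leans back. The wedge was knocked aside: its butt is near (420,530) and its tip near (730,507). I'll segment it in code.

```bash
cat >> h.py <<'E'
def wedge(tag,z=.036,roi=(270,215,360,275)):
    c=load(tag);u0,v0,u1,v1=roi;im=c['color'][v0:v1,u0:u1].astype(int)
    hsv=cv2.cvtColor(im.astype(np.uint8),cv2.COLOR_RGB2HSV)
    m=((im[...,0]>190)&(im[...,0]-im[...,2]>50)&(hsv[...,0]>12)&(hsv[...,0]<32)).astype(np.uint8)
    n,l,s,_=cv2.connectedComponentsWithStats(m);k=1+np.argmax(s[1:,4])
    cs,_=cv2.findContours((l==k).astype(np.uint8),cv2.RETR_EXTERNAL,cv2.CHAIN_APPROX_NONE)
    P=max(cs,key=len)[:,0]
    X=np.array([w(c,u+u0,v+v0,z)[:2] for u,v in P],np.float32)
    return s[k],X
E
python3 - <<'E'
from h import *
np.set_printoptions(precision=4,suppress=True)
from scipy.optimize import minimize
for t,roi in(('top0',(280,205,360,245)),('top9',(270,215,360,275))):
    s,X=wedge(t,roi=roi)
    # model fit: compare mask with model polygon (world, centre lines)
    poly=np.array([[-.02,-.0205],[.185,-.0205],[.185,-.0125],[.02,.0205],[-.02,.0205]],np.float32)
    def cost(p):
        R=np.array([[np.cos(p[2]),-np.sin(p[2])],[np.sin(p[2]),np.cos(p[2])]]);Q=((poly-[0,0])@R.T+p[:2]).astype(np.float32)
        return np.mean([min(abs(cv2.pointPolygonTest(Q,tuple(map(float,x)),True)-(-.0009*0)),.02)**2 for x in X])*1e6
    best=min((minimize(cost,[*(X[np.argmax(X[:,1])]-[0,.02]),a],method='Nelder-Mead',options=dict(xatol=1e-5,fatol=1e-4,maxiter=2000)) for a in np.radians([-100,-80,-90])),key=lambda o:o.fun)
    print(t,s,best.x[:2],np.degrees(best.x[2]),'rms mm',best.fun**.5, X.min(0),X.max(0))
E
```

```text
top0 [ 10  14  58  12 436] [ 0.3855 -0.1363] -78.84347067019765 rms mm 1.6946857034511071 [ 0.366  -0.3229] [ 0.4086 -0.1119]
top9 [ 16  16  57  16 438] [ 0.3318 -0.1196] -75.61776854198018 rms mm 1.7810875247627498 [ 0.3073 -0.3041] [ 0.3643 -0.0974]
```

>>> drive_tool(series=[[[0.2,-4,0],-7],[[0.2,-4,0],-8],[[0.2,-4,0],-8],[[0.2,-4,0],-8],[[0.2,-4,0],-8],[[0.2,-4,0],-8],[[0,-4,0],-8],[[0,-4,0],-8],[[0,0,0],-9],[[0,0,0],0]])

```text
time: 81.95
ee_pos: [0.4189, -0.1179, 0.2736]
eef_rot: [0.611, 0.792, 0.0, -0.0]
ft_force: [0.6, 0.4, 0.2]
width: 0.0866
grip_force: 0.0
```

>>> drive_tool(series=[[[-2,-0.5,-3],0],[[-2,-0.2,-3],0],[[-2,0,-3],0],[[-2,0,-3],0],[[0,0,-2],0],[[0,0,0],0],[[0,0,0],0],[[0,0,0],0],[[0,0,0],0],[[0,0,0],0]])

```text
time: 83.2
ee_pos: [0.3392, -0.1247, 0.1338]
eef_rot: [0.611, 0.792, 0.0, 0.0]
ft_force: [-0.0, -0.8, 0.2]
width: 0.0871
grip_force: 0.0
```

>>> drive_tool(series=[[[-0.6,-0.1,-3],0],[[0,0,-3],0],[[0,0,-3],0],[[0,0,-2],0],[[0,0,-1],0],[[0,0,0],0],[[0,0,0],0],[[0,0,0],0],[[0,0,0],0],[[0,0,0],0]])

```text
time: 84.45
ee_pos: [0.3331, -0.1257, 0.0137]
eef_rot: [0.611, 0.792, 0.0, 0.0]
ft_force: [-0.6, -0.4, -0.6]
width: 0.0872
grip_force: 0.0
```

>>> drive_tool(series=[[[0,0,0],0],[[0,0,0],0],[[0,0,0],0],[[0,0,0],0],[[0,0,0],0],[[0,0,0],0],[[0,0,1],0],[[0,0,2],0],[[0,0,3],0],[[0,0,0],0]], hand=1, newtons=60)

```text
time: 85.7
ee_pos: [0.3345, -0.126, 0.0756]
eef_rot: [0.611, 0.792, 0.001, 0.002]
ft_force: [0.0, 0.4, -0.9]
width: 0.0405
grip_force: 59.9
```

>>> drive_tool(series=[[[1,0,4],0],[[1,0,4],0],[[1.1,0.4,0],9],[[1.1,0.4,0],9],[[1.1,0.4,0],9],[[1.1,0.4,0],9],[[1.1,0.4,0],9],[[1.1,0.4,0],9],[[1.1,0.4,0],9],[[1.2,0.4,0],9]])

```text
time: 86.95
ee_pos: [0.4419, -0.0936, 0.1528]
eef_rot: [0.026, 1.0, -0.0, -0.001]
ft_force: [-0.2, -0.7, -1.0]
width: 0.0404
grip_force: 59.9
```

>>> drive_tool(series=[[[0,0,-1],0],[[0,0,-1],0],[[0,0,0],0],[[0,0,0],0],[[0,0,0],0],[[0,0,0],0],[[0,0,0],0],[[0,0,0],0],[[0,0,0],0],[[0,0,0],0]])

```text
time: 88.2
ee_pos: [0.442, -0.0937, 0.1336]
eef_rot: [0.029, 1.0, 0.0, -0.0]
ft_force: [-0.7, 0.2, -1.3]
width: 0.0405
grip_force: 59.9
```

```bash
python3 - <<'E'
from h import *
np.set_printoptions(precision=4,suppress=True)
s=r.read_state();p=s['ee_pos'];print(p,s['eef_rot'],s['ft_force'])
c=snap('side','side10');snap('top','top10')
# overlay model (nominal creep 0) 
e=bed(1,0,0)-O;f=bed(0,1,0)-O
o=(225,150);sc=5
im=cv2.resize(cv2.imread('pics/side10.png')[o[1]:o[1]+115,o[0]:o[0]+130],None,fx=sc,fy=sc,interpolation=cv2.INTER_CUBIC)
poly=[[-.02,-.0205],[.185,-.0205],[.185,-.0125],[.02,.0205],[-.02,.0205],[-.02,-.0205]]
for z in(p[2]-.0137,p[2]+.0223):
    q=np.array([(px(c,np.array([p[0],p[1],z])+e*(a-.006)+f*b)-o+.5)*sc-.5 for a,b in poly]);cv2.polylines(im,[np.int32(q*8)],False,(255,0,255),1,cv2.LINE_AA,3)
cv2.imwrite('pics/c13.png',im)
# tip by colour: extreme point of wedge mask to the image right
rgb=c['color'].astype(int);m=((rgb[...,0]>170)&(rgb[...,0]-rgb[...,2]>45)).astype(np.uint8)
tp=px(c,p+e*.179+f*-.0165+[0,0,.004]);print('pred tip',tp)
u,v=np.int32(tp);
for dv in range(-12,14,2): print(''.join('#' if m[v+dv,u+du] else '.' for du in range(-30,12)),dv)
E
```

```text
[ 0.442  -0.0937  0.1336] [ 0.0286  0.9996  0.     -0.    ] [-0.7174  0.2165 -1.3339]
pred tip [305.0638 202.7256]
.......................................... -12
.......................................... -10
.......................................... -8
.......................................... -6
.........................#######.......... -4
.................################......... -2
........########################.......... 0
#################################......... 2
#################################......... 4
.###############################.......... 6
...#########################.............. 8
...####################................... 10
....##############..................##.... 12
```

```bash
python3 - <<'E'
from h import *
np.set_printoptions(precision=4,suppress=True)
c=load('top9');R=np.array([[np.cos(TH),np.sin(TH)],[-np.sin(TH),np.cos(TH)]])
g=lambda U,V,z:R@(w(c,210+(U+.5)/5.5-.5,140+(V+.5)/5.5-.5,z)-O)[:2]
for n,U,V,z in(('b far',470,70,.086),('b near',463,235,.086),('front far',676,86,.086),('front near',669,250,.086),('jaw far',457,72,.085),('jaw near',408,236,.085),('stop',681,86,.084),('stop',674,254,.084)): print(n,g(U,V,z))
p=np.array([.442,-.0937]);print('tcp',R@(p-O[:2]))
E
```

```text
b far [0.056  0.1411]
b near [-0.0537  0.139 ]
front far [0.0553 0.0043]
front near [-0.0539  0.0031]
jaw far [0.0542 0.1495]
jaw near [-0.0569  0.1749]
stop [0.0559 0.0006]
stop [-0.0561 -0.0006]
tcp [-0.1498  0.1602]
```

>>> drive_tool(series=[[[0,0.5,0],0],[[0,0,-1.5],0],[[0,0,-1.5],0],[[0,0,-1.5],0],[[0,0,-1.5],0],[[0,0,-0.9],0],[[0,0,0],0],[[0,0,0],0],[[0,0,0],0],[[0,0,0],0]])

```text
time: 89.55
ee_pos: [0.4423, -0.0887, 0.0649]
eef_rot: [0.029, 1.0, 0.0, 0.0]
ft_force: [0.0, 0.5, -1.7]
width: 0.0406
grip_force: 59.9
```

>>> drive_tool(series=[[[0.5,0,0],0],[[0.5,0,0],0],[[0.5,-0.1,0],0],[[0.5,0,0],0],[[0.5,0,0],0],[[0.5,-0.1,0],0],[[0.5,0,0],0],[[0,0,0],0],[[0,0,0],0],[[0,0,0],0]])

```text
time: 90.8
ee_pos: [0.474, -0.0937, 0.0632]
eef_rot: [0.03, 1.0, -0.001, -0.003]
ft_force: [-10.1, -11.4, -2.2]
width: 0.0405
grip_force: 60.1
```

>>> drive_tool(series=[[[0,-0.3,0],0],[[0,-0.3,0],0],[[0,0,0],0],[[0,0,0],0],[[0.3,0,0],0],[[0.3,0,0],0],[[0.2,0,0],0],[[0,0,0],0],[[0,0,0],0],[[0,0,0],0]])

```text
time: 92.05
ee_pos: [0.4834, -0.0975, 0.0639]
eef_rot: [0.029, 1.0, -0.0, -0.002]
ft_force: [-8.1, -3.9, -1.3]
width: 0.0406
grip_force: 59.9
```

>>> drive_tool(series=[[[-0.1,0,-0.3],0],[[0,0,-0.3],0],[[0,0,-0.3],0],[[0,0,0],0],[[0,0,0],0],[[0,0,0],0],[[0,0,0],0],[[0,0,0],0],[[0,0,0],0],[[0,0,0],0]])

```text
time: 93.3
ee_pos: [0.4852, -0.0978, 0.0564]
eef_rot: [0.029, 1.0, -0.001, 0.001]
ft_force: [-1.8, -4.4, 1.9]
width: 0.0405
grip_force: 59.9
```

```bash
python3 - <<'E'
from h import *
s=r.read_state();p=s['ee_pos'];print(p,s['ft_force'],s['torque'])
c=snap('side','side11');o=(215,150);sc=5
im=cv2.resize(cv2.imread('pics/side11.png')[o[1]:o[1]+110,o[0]:o[0]+130],None,fx=sc,fy=sc,interpolation=cv2.INTER_CUBIC)
cv2.imwrite('pics/c14.png',im)
E
```

```text
[ 0.48515753 -0.09780874  0.05636714] [-1.7784769  -4.38189576  1.90541884] [-0.92766307  0.23615112 -0.11137494]
```

View pics/c14.png

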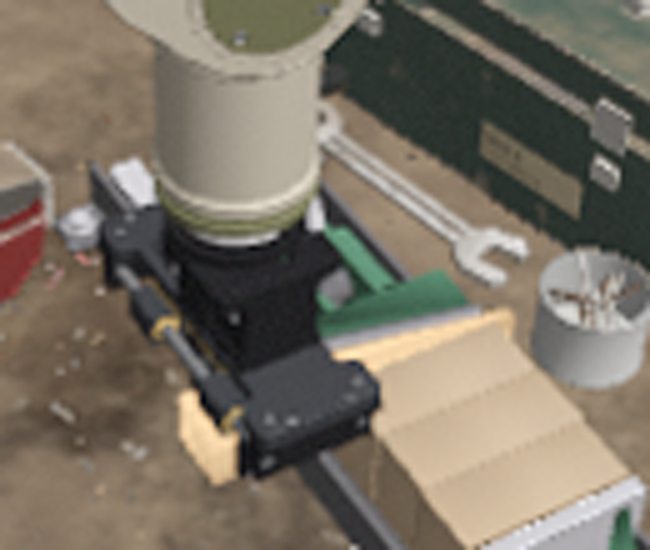

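The wedge lies in the gap between the jaw and blocks. Its tip shows beyond the blocks' far end at (510,320), and its butt is at (210,440) on the robot's side. I'll lower it fully, let go, and drive it from behind.

>>> drive_tool(series=[[[0,0,-0.2],0],[[0,0,-0.2],0],[[0,0,0],0],[[0,0,0],0],[[0,0,0],0],[[0,0,0],0],[[0,0,0],0],[[0,0,0],0],[[0,0,0],0],[[0,0,0],0]])

```text
time: 94.6
ee_pos: [0.4856, -0.0979, 0.0527]
eef_rot: [0.029, 1.0, -0.001, 0.002]
ft_force: [-1.9, -4.3, 3.8]
width: 0.0407
grip_force: 59.9
```

>>> drive_tool(series=[[[0.2,0,0],0],[[0.2,0,0],0],[[0.2,0,0],0],[[0.2,0,0],0],[[0,0,0],0],[[0,0,0],0],[[0,0,0],0],[[0,0,0],0],[[0,0,0],0],[[0,0,0],0]])

```text
time: 95.85
ee_pos: [0.4883, -0.0983, 0.0513]
eef_rot: [0.03, 1.0, -0.0, -0.004]
ft_force: [-23.6, -3.9, 18.8]
width: 0.0406
grip_force: 60.0
```

>>> drive_tool(series=[[[-0.6,0,0],0],[[0,0,0],0],[[0,0,0],0],[[0,0,0],0],[[0,0,0],0],[[0,0,2],0],[[0,0,3],0],[[0,0,3],0],[[-2,0,0],0],[[-2.3,0.1,0],0]], hand=0.25)

```text
time: 97.1
ee_pos: [0.4428, -0.0958, 0.1318]
eef_rot: [0.029, 1.0, -0.0, 0.0]
ft_force: [0.1, 0.5, -0.1]
width: 0.0654
grip_force: 0.0
```

>>> drive_tool(series=[[[0,0,0],0],[[0,0,0],0],[[0,0,0],0],[[0,0,0],0],[[0,0,0],0],[[0,0,-2],0],[[0,0,-3],0],[[0,0,-2.4],0],[[0,0,0],0],[[0,0,0],0]], hand=1)

```text
time: 98.35
ee_pos: [0.4435, -0.0959, 0.0584]
eef_rot: [0.029, 1.0, -0.0, 0.0]
ft_force: [0.5, -0.5, -0.2]
width: 0.0005
grip_force: 0.0
```

>>> drive_tool(series=[[[0.3,0,0],0],[[0.3,0,0],0],[[0.3,0,0],0],[[0.3,0,0],0],[[0.3,0,0],0],[[0,0,0],0],[[0,0,0],0],[[0,0,0],0],[[0,0,0],0],[[0,0,0],0]])

```text
time: 99.6
ee_pos: [0.4559, -0.0959, 0.0568]
eef_rot: [0.029, 1.0, 0.0, -0.002]
ft_force: [-7.7, -0.7, 3.4]
width: 0.0006
grip_force: 4.1
```

>>> drive_tool(series=[[[0.3,0,0],0],[[0.2,0,0],0],[[0,0,0],0],[[0,0,0],0],[[0,0,0],0],[[0,0,0],0],[[0,0,0],0],[[0,0,0],0],[[0,0,0],0],[[0,0,0],0]])

```text
time: 100.85
ee_pos: [0.4589, -0.0962, 0.0563]
eef_rot: [0.029, 1.0, 0.0, -0.004]
ft_force: [-16.1, -0.6, 8.3]
width: 0.0004
grip_force: 7.9
```

>>> drive_tool(series=[[[0.2,0,0],0],[[0.2,0,0],0],[[0.2,0,0],0],[[0,0,0],0],[[0,0,0],0],[[0,0,0],0],[[0,0,0],0],[[0,0,0],0],[[0,0,0],0],[[0,0,0],0]])

```text
time: 102.1
ee_pos: [0.462, -0.0964, 0.0554]
eef_rot: [0.03, 1.0, 0.0, -0.007]
ft_force: [-26.8, -1.2, 13.6]
width: 0.0004
grip_force: 13.3
```

>>> drive_tool(series=[[[0.2,0,0],0],[[0.2,0,0],0],[[0,0,0],0],[[0,0,0],0],[[0,0,0],0],[[0,0,0],0],[[0,0,0],0],[[0,0,0],0],[[0,0,0],0],[[0,0,0],0]])

```text
time: 103.35
ee_pos: [0.464, -0.0964, 0.0549]
eef_rot: [0.03, 1.0, 0.0, -0.009]
ft_force: [-35.3, -1.4, 18.2]
width: 0.0004
grip_force: 17.0
```

>>> drive_tool(series=[[[-1.5,0,0],0],[[-1.5,0,0],0],[[-1,0,3],0],[[0,0,5],0],[[0,0,5],0],[[0,0,5],0],[[0,4,3],0],[[0,5,0],0],[[0,5,0],0],[[0,5,0],0]])

```text
time: 104.6
ee_pos: [0.4328, 0.0958, 0.2681]
eef_rot: [0.029, 1.0, 0.0, 0.001]
ft_force: [1.1, -0.2, 0.0]
width: 0.0004
grip_force: 0.0
```

```bash
python3 - <<'E'
from h import *
np.set_printoptions(precision=4,suppress=True)
snap('side','side12');snap('top','top12');print(jawtravel('side12'))
from scipy.optimize import minimize
s,X=wedge('top12',z=.074,roi=(280,150,305,225))
R=np.array([[np.cos(TH),np.sin(TH)],[-np.sin(TH),np.cos(TH)]])
Y=(X-O[:2])@R.T;print(s,Y.min(0),Y.max(0))
a=load('top9')['color'];b=load('top12')['color']
# wedge mask printout of brightness of strip, and block edge rows
c=load('top12');
for x in(-.04,0,.04):
    pr=[];
    for y in np.arange(-.006,.19,.002):
        u,v=px(c,bed(x,y,.085));pr.append(b[int(round(v)),int(round(u))])
    pr=np.array(pr).astype(int);print(x,' '.join(f'{q[0]-q[2]}' for q in pr))
E
```

```text
(np.float64(0.111), np.float32(36.85254), np.float32(44.654297))
[  1   0  24  51 664] [-0.1196  0.1009] [0.067  0.1804]
-0.04 -13 -21 -21 15 15 86 86 78 78 78 77 77 76 76 77 77 78 78 77 79 79 77 77 80 80 65 65 77 77 78 76 76 76 76 75 75 77 77 78 78 78 76 76 79 79 79 79 69 80 80 77 77 76 76 76 76 78 78 77 77 77 76 76 77 77 76 76 80 77 77 57 57 102 102 88 88 99 98 98 86 86 85 85 88 88 93 93 113 10 10 -8 -8 -4 -4 -15 -15 -14 -10
0 -16 -16 -2 -2 71 71 77 77 74 74 73 75 75 74 74 74 74 75 75 75 75 76 78 78 69 69 74 74 72 72 75 72 72 74 74 75 75 75 75 74 74 75 73 73 76 76 79 79 71 71 75 74 74 74 74 73 73 73 73 73 73 75 76 76 76 76 78 78 78 78 63 112 112 88 88 92 94 99 99 89 89 79 109 109 19 19 -11 -11 -11 -11 -11 -17 -17 -15 -15 -18 -18 -19
0.04 -12 -19 -19 29 44 78 78 73 73 74 74 73 73 73 74 74 75 75 77 77 75 75 77 81 81 67 67 72 72 72 72 73 73 73 73 73 72 72 75 75 77 77 77 77 76 79 79 64 64 71 71 73 73 72 72 72 73 73 74 74 74 74 75 75 77 76 76 78 78 61 61 107 107 102 92 92 97 97 92 94 19 19 -10 -10 -7 -15 -15 -21 -21 -22 -22 -22 -22 -24 -24 -25 -27 -27
```

```bash
python3 - <<'E'
from h import *
for tag in('top12','side12'):
    c=load(tag);im=c['color'].astype(int);D=im[...,0]-im[...,2]
    print(tag,[np.round(px(c,bed(x,.1355,.074)),1) for x in(-.118,.087)])
    for z in(.064,.074,.084):
        pr=[]
        for x in np.arange(.05,.112,.004):
            u,v=px(c,bed(x,.1395,z));pr.append(int(D[int(round(v)),int(round(u))]))
        q=[]
        for x in np.arange(-.14,-.08,.004):
            u,v=px(c,bed(x,.1555,z));q.append(int(D[int(round(v)),int(round(u))]))
        print(z,'tip',pr,'butt',q)
E
```

```text
top12 [array([293.3, 200.4]), array([296.8, 144.7])]
0.064 tip [104, 102, 103, 101, 98, 97, 96, 93, 80, 109, 57, 45, 47, 48, 53, 19] butt [39, 37, 31, 28, 26, 36, 97, 80, 88, 87, 88, 90, 87, 88, 88, 88]
0.074 tip [104, 103, 101, 98, 97, 96, 93, 114, 118, 113, 70, 45, 47, 48, 53, -3] butt [39, 41, 36, 28, 27, 36, 80, 89, 88, 87, 88, 90, 87, 88, 88, 88]
0.084 tip [102, 103, 101, 110, 114, 111, 115, 118, 113, 70, 45, 47, 48, 53, 19, -3] butt [38, 41, 36, 28, 36, 97, 80, 89, 88, 87, 88, 90, 89, 89, 88, 87]
side12 [array([261.7, 238.3]), array([320.6, 213.3])]
0.064 tip [48, 50, 49, 50, 49, 48, 66, 74, 74, 74, 78, 49, 6, 1, 1, 2] butt [33, 35, 33, 69, 75, 74, 75, 76, 76, 75, 75, 76, 75, 76, 75, 75]
0.074 tip [49, 50, 48, 51, 54, 74, 73, 72, 73, 74, 51, 11, 1, 2, 6, 7] butt [35, 34, 31, 71, 75, 76, 75, 76, 75, 75, 75, 75, 75, 75, 75, 75]
0.084 tip [77, 77, 77, 77, 74, 76, 75, 70, 73, 45, 40, 32, 2, 7, 18, 21] butt [35, 33, 42, 72, 75, 75, 75, 74, 75, 74, 75, 75, 74, 74, 75, 75]
```

```bash
python3 -c "
from bench import r
print(r.close_job())"
```

```text
the job is handed in; nothing more can be done
None
```

I handed the job in, but it returned no verdict: all three blocks are ganged against the stop, the jaw was walked up by the lever (about 115 mm of travel), the lever was left leaning back, and the wedge was driven home with about 35 N.

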